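# Unhook the paper stop bar and push it up to the line

### The arm

A 7-joint arm with a two-finger parallel gripper is mounted at the origin on a cart in front of the work surface, level with it; the furniture and walls round the work are solid. World frame = base frame: x ahead of the robot, y to its left, z up, the work surface at z = 0. Lengths are in m, angles in rad, forces in N, time in s.
With the tool pointing down it reaches from about 0.4 to 0.875 m from the base axis. Payload 19.3 kg.
Tool frame: the origin (TCP) lies midway between the tips of the shut fingers; the grasp point (between the pads) lies 19 mm behind it; x points along the fingers, z is the direction in which the jaws open and shut, and the axes are right-handed (so a half turn about x gives the same grasp; the last joint's range is limited). The gripper opens to 85 mm and grips with 20 to 120 N. Pads are 22 mm wide; open, the fingers measure 114 mm over their backs; the gripper's body (76 mm by 85 mm) begins 54 mm behind the grasp point. The pads swing forward as they close: fully open they stand 13 mm farther back than shut.
Start: joints at [-1.358, 0.521, -0.036, 1.599, 0.021, 1.021, -0.113], TCP at [0.174, 0.6, 0.231] pointing down, gripper open.
Joint ranges: [-2.91, 2.91], [-0.3, 2.13], [-1.5, 1.42], [0.17, 2.43], [-1.26, 4.41], [0.16, 1.93], [-2.52, 2.52]. Speed limits (rad/s): [1.89, 1.89, 2.39, 2.39, 3.01, 3.01, 3.01].

### API

Orientations are given as a unit quaternion [w, x, y, z].
In Python, from plant import r, eyes, workorder, nets gives the robot as it stands. The module is installed in compiled form; this text tells all that it offers.
- The arm moves only by the tool servo_tool, never from a script. Its argument "targets" is one flat list of numbers, 7 for each row, row after row: the closure, from 0 (fully open) to 1 (shut), then the shift along the tool's x, y, z in units of 30 mm (1.0 is 30 mm), then the turn, a rotation vector about the tool's x, y, z in units of 8 degrees (1.0 is 8 degrees). In form: [hand, dx, dy, dz, ax, ay, az, hand, dx, dy, dz, ax, ay, az, ...]. A call has 1 to 5 rows; each row shifts and turns the commanded pose from where the row before left it, along the tool's axes as they then stand; what a row does not reach is not made up. A row lasts 1/8 s, in which the tool goes at most 62.5 mm and 10.7 degrees, less where a joint would pass 70% of its speed; a pose out of reach is approached as far as the arm can. A call is refused whole if a number of a shift passes 1 or a number of a turn 1, either way. A call with a gripper value outside its range is refused whole. The fingers move at their own pace and stop on an object; "newtons" is the grip in N (left out, the last holds). Time passes only in rows, so rows that do not move let the fingers close. It gives the time, the measured TCP pose, the force and the opening at its end, in the units of the state.
- r.observe(): the state, without advancing time (a new reading comes with each control period).
- eyes.get_image(name): name is "scene" or "top" or "wrist"; returns a dict with "img" (420x560x3 uint8, red, green, blue), "z_map" (420x560 float32, m along the optical axis (not along the pixel's ray), 0 where there is no reading), "fx", "fy", "cx", "cy" (pixels), "view" (4x4, takes a point from world to camera coordinates); the wrist camera has in their place "tool_from_camera" (4x4, takes a point from camera to tool coordinates, whose origin is the TCP and whose axes are the tool frame's). Camera axes: x right, y up, looking along -z (the intrinsics and any distortion apply to the point x, -y, -z); pixel columns grow to the right and rows downward; lengths in m; the calibration is good to about 2 mm. A picture is of the moment at which its call begins: read the wrist's pose just before it.
- workorder.job_done(): hands the job in, once; it reports no verdict.
Trained networks look in a picture, given as the dict that the camera call returned (one of the last four; its "shot" number tells which), for a name from the list of things; names that differ only in an ending like _2 or _b are one class to them, and where a whole thing is asked for, a point or a joint stands for the part that bears it (a point fixed in the world has none). Each returns a list of dicts, best first, with "score" (0 to 1); they miss things now and then, are a little off and sometimes report something else, mostly with a low value. They report only what shows in the picture. A call takes as long as a camera call.
- nets.boxes_of(picture, label): "box" ([left, top, width, height] in pixels, round what is visible of it).
- nets.mark_of(picture, label): "point" ([column, row] in pixels: a listed point, or the origin of a listed thing).
The state is a dict: "time_s": time; "qpos": joint angles; "joint_velocities": joint speeds; "joint_torque": joint torques, N m; "ee_pos": TCP position; "orientation": TCP orientation; "ft_force": force on the tool from outside, world axes, zero at the start; "moment": the same for the moment, N m; "grip_width": opening from 0.0 (shut) to 1.0 (fully open).
Only numpy, scipy, OpenCV 4.12 (cv2) and the standard library are available. Lean on these libraries where they do the work, as an engineer would, in place of code of your own. Each camera call takes 0.05 s, during which the arm holds its last target.

### The job

Take the stop bar (dark steel bar with a red upright tab) off the barbed hook: raise it, tilt it and back it out over the barb without forcing it. Stand it on the near part of the white board, parallel to the scribed line, 3 to 7 cm short of it, and let go; then push it along the board until its far long edge meets the line, parallel to it and with both ends of the bar inside the ends of the line, and leave it there. Slide it there rather than lifting it, do not push it past the line, and leave the other things where they are.

Things in the scene. Friction and masses are not known exactly. Their poses are not given: they have to be found in the camera images.
- stop_bar: Loose, about 0.4 kg (varies). Dark steel bar 36 mm (own x) by 150 mm (own y) by 22 mm high, with a red upright tab on its middle, 8 mm thick (x), 50 mm wide (y), top 104 mm above the underside. Origin: centre of the underside, z up. The same when turned half round about z. At the start it hangs level by its tab on the hook, x parallel to the hanger's x, 36 to 48 mm inward of the elbow.
- tab_window (a point): Centre of the window through the tab, 44 mm above the bar's underside; axes as stop_bar. It is 30 mm wide (y) and goes from 28.5 to 60 mm above the underside. The bar hangs by its upper edge. The 44 mm of tab above it is the place to grip, across the 8 mm.
- hanger: Fixed stand with a barbed hook of 8 mm steel rod; origin at table height, x axis the way the hook points (roughly the robot's right, -y). Wooden base 160 x 100 x 16 mm, from 50 mm behind to 110 mm ahead of the origin. The rod rises 10 mm behind the origin to 150 mm (its axis), then runs level along +x at y = 0 to the elbow, 110 mm ahead of the origin.
- hook_elbow (a point): Rod axis at the elbow, 150 mm high; axes as hanger. From here the rod rises outward at 60 degrees for 36 mm to the tip. To pass, tilt the tab 35 to 40 degrees (top toward the post, foot outward) and lead the window's centre, in mm outward and up from here: (-20,1) at 22 degrees, (-12,2) at 30, then (-5,4), (3,10), (4,16), (8,22), (13,28), (24,29) at 25 degrees, straight out to (66,29).
- hook_tip (a point): Rod axis at the hook's tip, 18 mm further out and 31 mm higher than the elbow; axes as hanger. From the tip a barb of 6 mm diameter, 14 mm long, points back toward the post, 10 degrees below level. An upright tab does not pass over tip and barb, nor one tilted less than about 20 degrees.
- board: Fixed white printing board 240 mm (own x) by 260 mm (own y), 12 mm thick; origin at the centre of its underside on the table, x away from the robot.
- line (a point): Middle of the scribed black line on the board's top: 1.5 mm wide, 220 mm long along y, 70 mm beyond the board's centre along x. Axes as board. The near side is -x. Nothing stops the bar there.
- film_can: Bystander: white film canister with grey lid, 34 mm across, 51 mm high; origin under its centre. The two canisters and the lens jar may swap places.
- dark_can: Bystander: black film canister, 34 mm across, 51 mm high; origin under its centre.
- lens_jar: Bystander: clear jar with black lid, 54 mm across, 42 mm high; origin under its centre.

How it is judged:
By the outcome, as a careful person would: the job done as asked, in the order asked, and still so for the second after the job is handed in, with the robot touching nothing.
It also fails if it takes over 72 s, if anything falls off the work surface, if the arm or the gripper's body presses on something with over 40 N, if the wrist force passes 120 N, or if a joint passes its speed limit or range.

## Working session

There is one attempt and no reset: what is moved stays moved. The work goes in short steps, Python scripts to look and compute and a tool call to move; the robot and the scene stay as the last step left them, time stands still between calls to the robot, and variables do not carry over. Pictures are saved under pics/ and viewed, and the job is handed in when it is done.

Besides the shell and the picture viewer there is one more tool, called after ">>>" by a JSON object that holds its "method" and its "body". servo_tool: Moves the arm, as the interface text tells. Its arguments: {"type":"object","properties":{"targets":{"type":"array"},"newtons":{"type":"number"}},"required":["targets"]}

```bash
mkdir -p pics
cat > h.py <<'E'
import numpy as np, cv2
from plant import r, eyes, workorder, nets
from scipy.spatial.transform import Rotation as R
def Rq(q): return R.from_quat([q[1],q[2],q[3],q[0]])
def save(p,n): cv2.imwrite('pics/'+n,p['img'][:,:,::-1])
def c2w(p,st=None):
    if 'view' in p: return np.linalg.inv(np.array(p['view']))
    T=np.eye(4);T[:3,:3]=Rq(st['orientation']).as_matrix();T[:3,3]=st['ee_pos'];return T@np.array(p['tool_from_camera'])
def ray(p,uv,st=None):
    M=c2w(p,st);d=np.array([(uv[0]-p['cx'])/p['fx'],-(uv[1]-p['cy'])/p['fy'],-1]);return M[:3,3],M[:3,:3]@d
def atz(p,uv,z,st=None):
    o,d=ray(p,uv,st);return o+d*(z-o[2])/d[2]
def dep(p,uv,st=None):
    o,d=ray(p,uv,st);u,v=int(round(uv[0])),int(round(uv[1]));return o+d*p['z_map'][v,u]
def cloud(p,st=None):
    M=c2w(p,st);h,w=p['z_map'].shape;u,v=np.meshgrid(np.arange(w),np.arange(h));z=p['z_map']
    d=np.stack([(u-p['cx'])/p['fx']*z,-(v-p['cy'])/p['fy']*z,-z],-1)
    return d@M[:3,:3].T+M[:3,3]
E
python3 - <<'E'
from h import *
np.set_printoptions(precision=4,suppress=True)
s=r.observe();print(s)
for n in ['scene','top','wrist']:
    p=eyes.get_image(n);save(p,n+'0.png');print(n,[k for k in p],p['fx'],p['cx'],p['cy'], c2w(p,s)[:3])
    for l in ['stop_bar','tab_window','hanger','hook_elbow','hook_tip','board','line','film_can','dark_can','lens_jar']:
        m=nets.mark_of(p,l)
        for a in m[:1]: print(l,a['point'],a['score'],dep(p,a['point'],s), )
E
```

```text
{'time_s': 0.0, 'qpos': array([-1.3582,  0.522 , -0.0363,  1.6   ,  0.0212,  1.0211, -0.1128]), 'joint_velocities': array([-0.0005, -0.0003, -0.0009, -0.    ,  0.0002, -0.0001, -0.    ]), 'joint_torque': array([  0.0012, -92.711 ,   1.9801, -36.9929,   0.0179,   0.0082,
         0.    ]), 'ee_pos': array([0.1744, 0.5998, 0.2307]), 'orientation': array([ 0.5652, -0.4248,  0.5658,  0.4242]), 'ft_force': array([-0.1619, -0.1437,  0.6788]), 'moment': array([ 0.038 , -0.0351, -0.0041]), 'grip_width': 0.999716538194528}
scene ['img', 'z_map', 'fx', 'fy', 'cx', 'cy', 'view', 'shot'] 399.41992402900297 280.14351237190624 212.57623510542442 [[ 0.8898  0.2486 -0.3828  0.1313]
 [-0.4563  0.4666 -0.7577 -0.6139]
 [-0.0097  0.8488  0.5286  0.6324]]
stop_bar [251.4, 216.1] 0.66 [0.444  0.1627 0.1036]
tab_window [251.4, 199.7] 0.97 [0.4321 0.1277 0.1716]
hanger [246.9, 235.9] 0.74 [0.4452 0.2058 0.0165]
hook_tip [252.6, 197.3] 0.66 [0.4324 0.1203 0.1815]
board [369.0, 339.9] 0.58 [ 0.5196 -0.221   0.0119]
line [403.7, 331.0] 0.91 [ 0.5958 -0.2338  0.0097]
film_can [323.0, 260.9] 0.75 [0.5642 0.016 
[... 491 characters left out ...]
hook_elbow [243.6, 243.9] 0.89 [0.434  0.1411 0.1593]
hook_tip [250.1, 246.4] 0.59 [0.4273 0.1348 0.0013]
board [383.6, 210.2] 0.89 [ 0.5159 -0.2166  0.0118]
line [390.2, 181.9] 0.64 [ 0.591  -0.2379  0.0092]
film_can [292.1, 186.8] 0.71 [0.5758 0.0246 0.0505]
dark_can [284.6, 254.9] 0.66 [0.405  0.0467 0.0507]
lens_jar [149.6, 258.2] 0.8 [0.4024 0.3842 0.0405]
wrist ['img', 'z_map', 'fx', 'fy', 'cx', 'cy', 'tool_from_camera', 'shot'] 297.6918145514839 275.4308414604776 208.4240204303114 [[ 0.2798 -0.9122 -0.2994  0.0974]
 [ 0.9601  0.2656  0.088   0.6222]
 [-0.0008 -0.312   0.9501  0.3733]]
hanger [119.8, 397.9] 0.71 [0.4436 0.2641 0.0189]
lens_jar [196.3, 343.1] 0.63 [0.3757 0.4201 0.0204]
```

View pics/scene0.png

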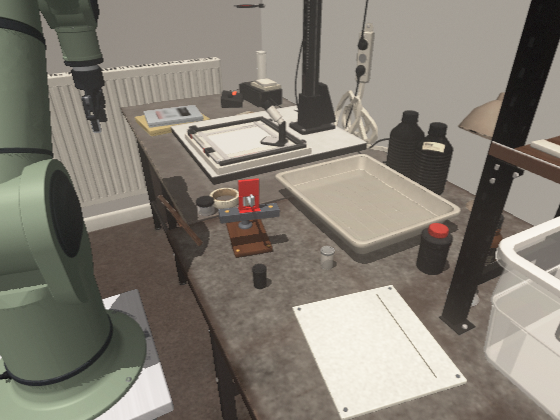

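View pics/top0.png

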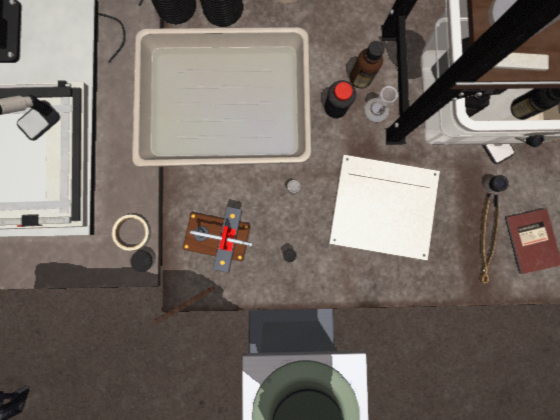

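View pics/wrist0.png

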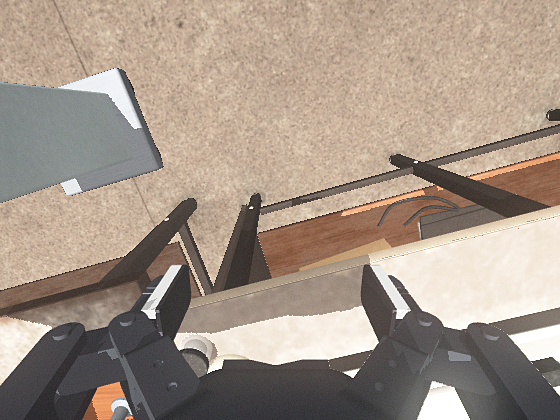

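Run:
```python
from h import *
np.set_printoptions(precision=4,suppress=True)
p=eyes.get_image('top');np.save('top.npy',p['img'])
C=cloud(p);z=C[...,2]
hsv=cv2.cvtColor(p['img'],cv2.COLOR_RGB2HSV)
# board
m=((p['img'].min(-1)>150)&(C[...,0]>0.35)&(C[...,0]<0.72)&(C[...,1]<-0.05)&(C[...,1]>-0.4)&(abs(z-0.012)<0.012)).astype(np.uint8)
m=cv2.morphologyEx(m,cv2.MORPH_CLOSE,np.ones((7,7)));m=cv2.morphologyEx(m,cv2.MORPH_OPEN,np.ones((7,7)))
cs=max(cv2.findContours(m,0,1)[0],key=cv2.contourArea)
b=np.array([atz(p,q[0],0.012)[:2] for q in cs],np.float32)
rc=cv2.minAreaRect(b);print('board',rc,cv2.boxPoints(rc))
# line dark pixels
g=p['img'].max(-1)
ml=cv2.erode(m,np.ones((9,9)))&(g<140)
v,u=np.nonzero(ml);L=np.array([atz(p,(a,c),0.012)[:2] for a,c in zip(u,v)])
print(len(L));vx=cv2.fitLine(L.astype(np.float32),cv2.DIST_HUBER,0,.01,.01).ravel();print('line',vx,np.degrees(np.arctan2(vx[1],vx[0])));
t=(L-vx[2:])@vx[:2];print(t.min(),t.max(),'ends',vx[2:]+vx[:2]*t.min(),vx[2:]+vx[:2]*t.max())
# base
crop=p['img'][180:290,160:300];cv2.imwrite('pics/crop_top.png',cv2.resize(crop,None,fx=5,fy=5,interpolation=cv2.INTER_CUBIC)[:,:,::-1])
sc=eyes.get_image('scene');cr=sc['img'][165:265,200:300];cv2.imwrite('pics/crop_sc.png',cv2.resize(cr,None,fx=6,fy=6,interpolation=cv2.INTER_CUBIC)[:,:,::-1])
# red tab and bar points top
red=(hsv[...,1]>150)&((hsv[...,0]<6)|(hsv[...,0]>174))&(C[...,1]>0.1)&(C[...,1]<0.25)&(C[...,0]<0.55)&(z>.1)
print('red top',C[red].mean(0),np.percentile(C[red],[5,50,95],axis=0))
bar=(z>0.08)&(z<0.145)&(C[...,0]>0.33)&(C[...,0]<.55)&(C[...,1]>.05)&(C[...,1]<.3)
P=C[bar];print(len(P),np.percentile(P,[2,25,50,75,98],axis=0))
```

```text
board ((0.52549147605896, -0.21973207592964172), (0.25985923409461975, 0.2390255182981491), 79.37181854248047) [[ 0.3841 -0.3254]
 [ 0.619  -0.3695]
 [ 0.6669 -0.1141]
 [ 0.432  -0.07  ]]
0Traceback (most recent call last):
  File "<stdin>", line 16, in <module>
cv2.error: OpenCV(4.12.0) /io/opencv/modules/imgproc/src/linefit.cpp:618: error: (-215:Assertion failed) npoints2 >= 0 || npoints3 >= 0 in function 'fitLine'
```

```bash
sleep 1
cat > m.py <<'E'
from h import *
np.set_printoptions(precision=4,suppress=True)
def board(p):
    C=cloud(p);z=C[...,2]
    m=((p['img'].min(-1)>150)&(C[...,0]>0.35)&(C[...,0]<0.72)&(C[...,1]<-0.05)&(C[...,1]>-0.4)&(abs(z-0.012)<0.012)).astype(np.uint8)
    m=cv2.morphologyEx(m,cv2.MORPH_CLOSE,np.ones((7,7)));m=cv2.morphologyEx(m,cv2.MORPH_OPEN,np.ones((7,7)))
    cs=max(cv2.findContours(m,0,1)[0],key=cv2.contourArea)
    m=cv2.drawContours(np.zeros_like(m),[cs],-1,1,-1)
    b=np.array([atz(p,q[0],0.012)[:2] for q in cs],np.float32)
    return cv2.minAreaRect(b),m
def line(p,m):
    g=p['img'].min(-1)
    bh=cv2.morphologyEx(g,cv2.MORPH_BLACKHAT,np.ones((7,7)))
    ml=(cv2.erode(m,np.ones((11,11)))>0)&(bh>35)
    n,lab,stt,_=cv2.connectedComponentsWithStats(ml.astype(np.uint8),connectivity=8)
    k=1+np.argmax(np.maximum(stt[1:,2],stt[1:,3]));v,u=np.nonzero(lab==k);w=bh[v,u].astype(float)
    L=np.array([atz(p,(a,c),0.012)[:2] for a,c in zip(u,v)])
    vx=cv2.fitLine(L.astype(np.float32),cv2.DIST_HUBER,0,.01,.01).ravel()
    t=(L-vx[2:])@vx[:2]
    return vx[2:]+vx[:2]*t.min(),vx[2:]+vx[:2]*t.max(),np.degrees(np.arctan2(vx[1],vx[0]))
E
python3 - <<'E'
from m import *
p=eyes.get_image('top')
C=cloud(p);z=C[...,2]
hsv=cv2.cvtColor(p['img'],cv2.COLOR_RGB2HSV)
rc,m=board(p);print(rc);print(line(p,m))
crop=p['img'][180:290,160:300];cv2.imwrite('pics/crop_top.png',cv2.resize(crop,None,fx=5,fy=5,interpolation=cv2.INTER_CUBIC)[:,:,::-1])
sc=eyes.get_image('scene');cr=sc['img'][165:265,200:300];cv2.imwrite('pics/crop_sc.png',cv2.resize(cr,None,fx=6,fy=6,interpolation=cv2.INTER_CUBIC)[:,:,::-1])
for q,n in((p,'top'),(sc,'sc')):
    C=cloud(q);z=C[...,2];hsv=cv2.cvtColor(q['img'],cv2.COLOR_RGB2HSV)
    red=(hsv[...,1]>150)&((hsv[...,0]<6)|(hsv[...,0]>174))&(C[...,1]>0.08)&(C[...,1]<0.25)&(C[...,0]<0.55)&(C[...,0]>.3)&(z>.1)
    print(n,'red',red.sum(),np.percentile(C[red],[3,25,50,75,97],axis=0))
    P=C[red][:,:2]; 
    f=cv2.fitLine(P.astype(np.float32),cv2.DIST_HUBER,0,.01,.01).ravel();print('dir',f)
    bar=(z>0.08)&(z<0.145)&(C[...,0]>0.33)&(C[...,0]<.55)&(C[...,1]>.05)&(C[...,1]<.3)&~red
    P=C[bar];print(len(P),np.percentile(P,[2,25,50,75,98],axis=0))
    pr=cv2.minAreaRect(P[:,:2].astype(np.float32));print(pr)
    wood=(abs(z-.016)<.006)&(C[...,0]>0.3)&(C[...,0]<.6)&(C[...,1]>.05)&(C[...,1]<.35)&(hsv[...,1]>110)
    P=C[wood];pr=cv2.minAreaRect(P[:,:2].astype(np.float32));print('wood',pr,cv2.boxPoints(pr))
    rod=(z>.146)&(z<.2)&(C[...,0]>0.3)&(C[...,0]<.6)&(C[...,1]>.05)&(C[...,1]<.35)&(hsv[...,1]<90)
    P=C[rod];print('rod',len(P));print(P[::max(1,len(P)//40)])
E
```

```text
((0.5254433155059814, -0.21975451707839966), (0.2597302496433258, 0.23905305564403534), 79.4006576538086)
(array([ 0.5749, -0.3392]), array([ 0.6143, -0.1284]), np.float32(79.41391))
top red 255 [[0.4229 0.1659 0.1156]
 [0.4325 0.1735 0.1189]
 [0.4493 0.1777 0.1582]
 [0.46   0.1819 0.1971]
 [0.4704 0.1938 0.2   ]]
dir [ 0.9804 -0.1972  0.4443  0.1782]
740 [[0.375  0.1521 0.1036]
 [0.3993 0.1683 0.1144]
 [0.4365 0.18   0.1162]
 [0.4927 0.1918 0.1182]
 [0.5183 0.2087 0.1211]]
((0.4468604624271393, 0.18139389157295227), (0.03659087046980858, 0.14959901571273804), 77.86016845703125)
wood ((0.4549013674259186, 0.2211652398109436), (0.15845368802547455, 0.09826087206602097), 77.4166488647461) [[0.3897 0.1545]
 [0.4856 0.1331]
 [0.5201 0.2878]
 [0.4242 0.3092]]
rod 210
[[0.4672 0.2595 0.1486]
 [0.4646 0.2539 0.1542]
 [0.4627 0.2618 0.1483]
 [0.4624 0.2498 0.1521]
 [0.4623 0.2389 0.1509]
 [0.4602 0.2537 0.1551]
 [0.46   0.2427 0.1546]
 [0.4599 0.2321 0.1516]
 [0.4579 0.2517 0.1539]
 [0.4579 0.2413 0.1499]
 [0.4575 0.2292 0.1558]
 [0.4574 0.2183 0.1542]
 [0.4554 0.2378 0.1571]
 [0.4553 0.2275
[... 2083 characters left out ...]
84]
 [0.4387 0.1591 0.1529]
 [0.4417 0.1602 0.1515]
 [0.4309 0.127  0.1714]
 [0.4319 0.1236 0.1729]
 [0.4351 0.1252 0.1712]
 [0.4384 0.1589 0.1503]
 [0.4393 0.1547 0.1522]
 [0.4314 0.1288 0.1677]
 [0.4331 0.1269 0.1682]
 [0.4359 0.1276 0.1671]
 [0.4367 0.1548 0.1501]
 [0.4374 0.1502 0.1523]
 [0.4329 0.1328 0.1626]
 [0.4354 0.1329 0.1618]
 [0.4371 0.1309 0.1624]
 [0.4367 0.1553 0.1471]
 [0.4332 0.14   0.156 ]
 [0.4335 0.1346 0.1588]
 [0.4352 0.1327 0.1593]
 [0.437  0.131  0.1597]
 [0.4324 0.1384 0.1543]
 [0.4334 0.1348 0.1559]
 [0.4355 0.1338 0.1559]
 [0.439  0.1362 0.1537]
 [0.4326 0.1394 0.151 ]
 [0.4342 0.1371 0.1518]
 [0.4368 0.1372 0.151 ]
 [0.4402 0.1393 0.149 ]
 [0.4353 0.1403 0.1471]]
```

```bash
sleep 1
```

```text
(no output)
```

View pics/crop_top.png

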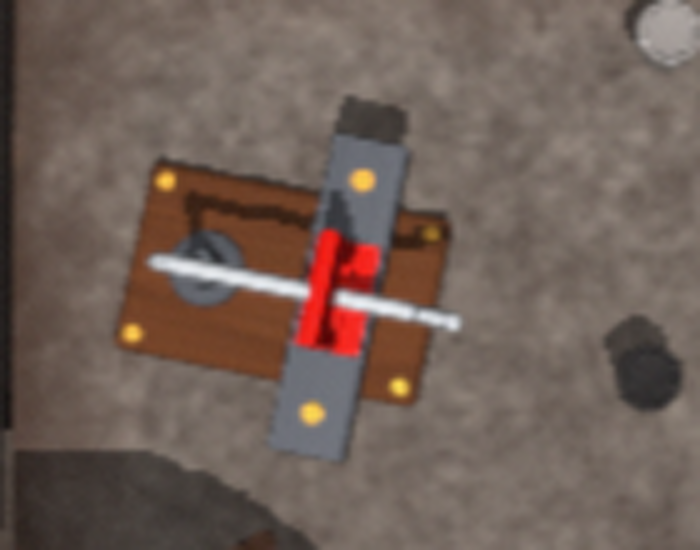

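View pics/crop_sc.png

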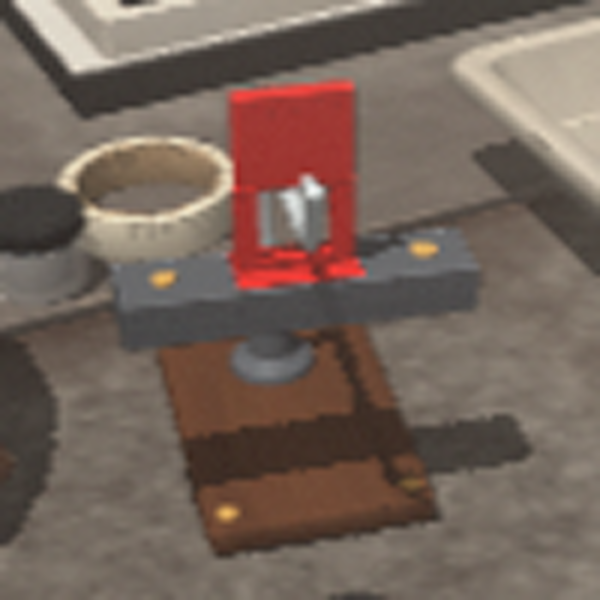

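Run:
```python
from m import *
s=r.observe();print(Rq(s['orientation']).as_matrix());p=eyes.get_image('wrist');print(p['tool_from_camera'])
```

```text
[[-0.     -0.9603  0.2791]
 [-0.      0.2791  0.9603]
 [-1.      0.     -0.    ]]
[[-0.0004  0.312  -0.9501 -0.1426]
 [-0.0007  0.9501  0.312   0.0801]
 [ 1.      0.0008 -0.0002 -0.0001]
 [ 0.      0.      0.      1.    ]]
```

Run:
```python
from m import *
hx=np.array([-.2181,-.9759]);hy=np.array([.9759,-.2181]);el=np.array([.4374,.1432])
for n in('top','scene'):
    p=eyes.get_image(n);C=cloud(p);z=C[...,2];hsv=cv2.cvtColor(p['img'],cv2.COLOR_RGB2HSV)
    red=(hsv[...,1]>150)&((hsv[...,0]<6)|(hsv[...,0]>174))&(C[...,1]>0.08)&(C[...,1]<0.25)&(C[...,0]<0.55)&(C[...,0]>.3)
    P=C[red];P=P[P[:,2]>(.192 if n=='top' else .158)]
    q=P[:,:2]-el
    print(n,len(P),'x rel elbow',np.percentile(q@hx,[5,25,50,75,95]),'y',np.percentile(q@hy,[2,50,98]),'z',np.percentile(P[:,2],[5,50,95]))
    f=np.polyfit(q@hy,q@hx,1);print('slope',np.degrees(np.arctan(f[0])))
    for l in['hook_elbow','hook_tip','tab_window']:
        for a in nets.mark_of(p,l)[:1]:
            w=atz(p,a['point'],{'hook_elbow':.15,'hook_tip':.181,'tab_window':.138}[l]);print(l,a['score'],w,(w[:2]-el)@hx,(w[:2]-el)@hy)
```

```text
top 93 x rel elbow [-0.0428 -0.041  -0.0391 -0.0369 -0.0355] y [-0.0199  0.0028  0.0259] z [0.1956 0.1981 0.2011]
slope 2.1078700935353014
hook_elbow 0.58 [0.4361 0.1442 0.15  ] -0.0006852162289370302 -0.0014846261432551972
hook_tip 0.95 [0.4365 0.1299 0.181 ] 0.013150403188861801 0.0019817932168908437
tab_window 0.16 [0.407  0.0552 0.138 ] 0.09255261469522914 -0.010449141587014134
scene 300 x rel elbow [-0.0383 -0.0368 -0.0358 -0.0348 -0.0331] y [-0.0214  0.0011  0.0251] z [0.1603 0.1789 0.1962]
slope -0.1522616413725079
hook_elbow 0.97 [0.4393 0.1537 0.15  ] -0.010620785783752381 -0.0004503300019943733
tab_window 0.74 [0.4523 0.1721 0.138 ] -0.031457022227027634 0.008200760217890892
```

>>> {"method": "servo_tool", "body": {"targets": [0,-0.4,-0.97,-0.83,0,0,0,0.65,-0.4,-0.97,-0.83,0,0,0,0.65,-0.2,-0.97,-0.83,0,0,0,0.65,0,-0.97,-0.83,0,0,0,0.65,0,-0.97,-0.83,0,0,0], "newtons": 60}}

```text
time_s: 2.88
ee_pos: [0.28, 0.439, 0.2615]
orientation: [0.566, -0.424, 0.565, 0.425]
ft_force: [0.5, 1.2, -0.7]
grip_width: 0.353
```

>>> {"method": "servo_tool", "body": {"targets": [0.65,0,-0.97,-0.83,0,0,0,0.65,0,-0.97,-0.83,0,0,0,0.65,0,-0.97,-0.83,0,0,0,0.65,0,-0.97,-0.83,0,0,0,0.65,0,-0.97,-0.83,-0.45,0,0]}}

```text
time_s: 3.5
ee_pos: [0.385, 0.2788, 0.2615]
orientation: [0.552, -0.442, 0.551, 0.442]
ft_force: [0.3, 0.1, -0.7]
grip_width: 0.352
```

>>> {"method": "servo_tool", "body": {"targets": [0.65,0,-0.9,-0.83,0,0,0,0.65,0,-0.7,-0.7,0,0,0,0.65,0,0,0,0,0,0]}}

```text
time_s: 3.88
ee_pos: [0.4222, 0.2228, 0.2614]
orientation: [0.553, -0.441, 0.553, 0.441]
ft_force: [-0.3, 0.3, 0.3]
grip_width: 0.351
```

```bash
cat > g.py <<'E'
from m import *
hx=np.array([-.2181,-.9759,0]);hy=np.array([.9759,-.2181,0]);el=np.array([.4374,.1432,.150]);uz=np.array([0,0,1.])
def need(target,Rt,s=None,show=True):
    s=s or r.observe();R0=Rq(s['orientation']);d=R0.inv().apply(np.array(target)-s['ee_pos'])/.03
    w=np.degrees((R0.inv()*Rt).as_rotvec())/8
    print('shift units',d.round(3),'turn units',w.round(3));return d,w
def down(az):  # tool x down, z at azimuth deg
    a=np.radians(az);z=np.array([np.cos(a),np.sin(a),0]);x=np.array([0,0,-1.]);y=np.cross(z,x);return R.from_matrix(np.stack([x,y,z],1))
E
python3 - <<'E'
from g import *
s=r.observe();print(s['time_s'],s['ee_pos'],s['qpos'],s['grip_width'],s['ft_force'])
need([.4478,.1814,.26],down(77.4));need([.4478,.1814,.162],down(77.4))
p=eyes.get_image('wrist');save(p,'w1.png')
E
```

```text
3.875 [0.4222 0.2228 0.2614] [-0.7023  0.2502  0.1114  1.9447 -0.0333  0.9482  0.7725] 0.3505603526728354 [-0.2676  0.29    0.2849]
shift units [ 0.049 -1.139 -1.158] turn units [-0.024 -0.001  0.004]
shift units [ 3.315 -1.137 -1.158] turn units [-0.024 -0.001  0.004]
```

```bash
sleep 1
```

```text
(no output)
```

View pics/w1.png

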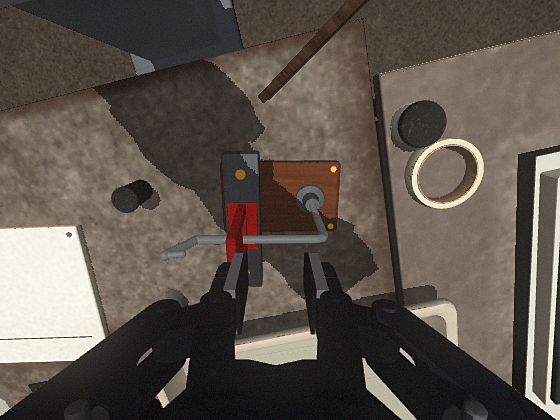

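>>> {"method": "servo_tool", "body": {"targets": [0.65,0,-0.6,-0.6,0,0,0,0.65,0,-0.54,-0.56,0,0,0,0.65,0,0,0,0,0,0]}}

```text
time_s: 4.3
ee_pos: [0.4472, 0.1829, 0.2613]
orientation: [0.552, -0.442, 0.552, 0.442]
ft_force: [-0.9, -0.4, 0.1]
grip_width: 0.352
```

Run:
```python
from g import *
s=r.observe();print(s['time_s'],s['ee_pos'],s['grip_width'],s['ft_force'])
need([.4478,.1814,.162],down(77.4))
p=eyes.get_image('wrist');save(p,'w2.png')
C=cloud(p,s);z=C[...,2];hsv=cv2.cvtColor(p['img'],cv2.COLOR_RGB2HSV)
red=(hsv[...,1]>150)&((hsv[...,0]<6)|(hsv[...,0]>174))&(z>.185)&(z<.21)
q=C[red]-el;print(red.sum(),np.percentile(q@hx,[2,25,50,75,98]),np.percentile(q@hy,[2,50,98]),np.percentile(C[red][:,2],[5,50,95]))
f=np.polyfit(q@hy,q@hx,1);print('slope',np.degrees(np.arctan(f[0])))
```

```text
4.3 [0.4472 0.1829 0.2613] 0.35168125491490737 [-0.9213 -0.4422  0.125 ]
shift units [ 3.311 -0.03  -0.043] turn units [-0.008 -0.     0.001]
656 [-0.0434 -0.0419 -0.0398 -0.0382 -0.0366] [-0.0212  0.0003  0.0266] [0.1931 0.1976 0.1989]
slope -0.03711410858603439
```

```bash
sleep 1
```

```text
(no output)
```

View pics/w2.png

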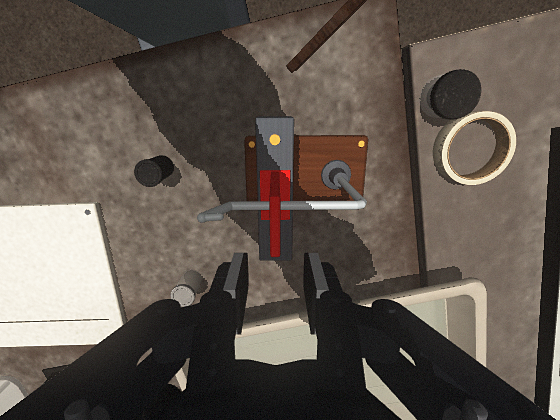

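>>> {"method": "servo_tool", "body": {"targets": [0.65,0.9,-0.03,-0.04,0,0,0,0.65,0.9,0,0,0,0,0,0.65,0.9,0,0,0,0,0,0.65,0.6,0,0,0,0,0,0.65,0,0,0,0,0,0]}}

```text
time_s: 4.97
ee_pos: [0.4465, 0.1827, 0.1615]
orientation: [0.551, -0.442, 0.552, 0.443]
ft_force: [0.3, 0.3, -0.4]
grip_width: 0.353
```

Run:
```python
from g import *
s=r.observe();print(s['time_s'],s['ee_pos'],s['grip_width'],s['ft_force'])
need([.4478,.1814,.162],down(77.4))
p=eyes.get_image('wrist');save(p,'w3.png')
p=eyes.get_image('scene');cr=p['img'][140:240,200:300];cv2.imwrite('pics/s3.png',cv2.resize(cr,None,fx=6,fy=6,interpolation=cv2.INTER_CUBIC)[:,:,::-1])
```

```text
4.975 [0.4465 0.1827 0.1615] 0.3534465178025162 [ 0.255   0.2864 -0.3971]
shift units [-0.017 -0.051 -0.033] turn units [ 0.011 -0.008 -0.013]
```

```bash
sleep 1
```

```text
(no output)
```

View pics/w3.png

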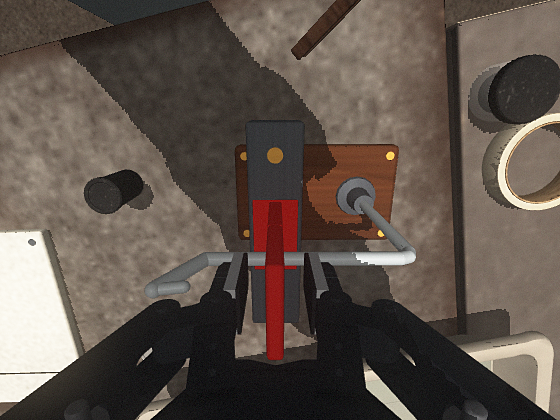

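View pics/s3.png

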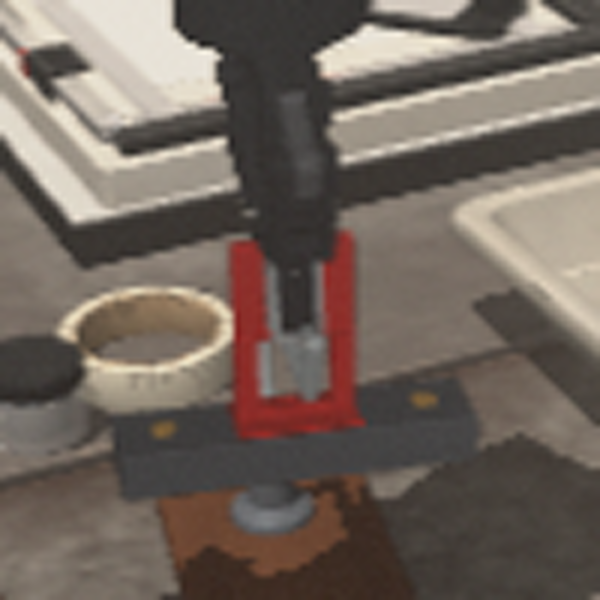

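>>> {"method": "servo_tool", "body": {"targets": [0.85,0,-0.05,-0.03,0,0,0,1,0,0,0,0,0,0,1,0,0,0,0,0,0,1,0,0,0,0,0,0,1,0,0,0,0,0,0], "newtons": 80}}

```text
time_s: 5.7
ee_pos: [0.4493, 0.1805, 0.163]
orientation: [0.552, -0.442, 0.552, 0.442]
ft_force: [-1.7, -3.5, 6.9]
grip_width: 0.084
```

Run:
```python
from g import *
s=r.observe();print(s['time_s'],s['ee_pos'],s['grip_width'],s['ft_force'],s['moment'],s['qpos'])
p=eyes.get_image('wrist');save(p,'w4.png')
p=eyes.get_image('scene');cr=p['img'][140:240,200:300];cv2.imwrite('pics/s4.png',cv2.resize(cr,None,fx=6,fy=6,interpolation=cv2.INTER_CUBIC)[:,:,::-1])
C=cloud(p);z=C[...,2];hsv=cv2.cvtColor(p['img'],cv2.COLOR_RGB2HSV)
red=(hsv[...,1]>150)&((hsv[...,0]<6)|(hsv[...,0]>174))&(C[...,1]>0.08)&(C[...,1]<0.25)&(C[...,0]<0.55)&(C[...,0]>.3)
P=C[red];P=P[P[:,2]>.135];q=P-el;print(np.percentile(q@hx,[5,25,50,75,95]),'y',np.percentile(q@hy,[2,50,98]),'z',np.percentile(P[:,2],[1,50,99]))
f=np.polyfit(q[:,2],q@hx,1);print('tilt',np.degrees(np.arctan(f[0])))
```

```text
5.7 [0.4493 0.1805 0.163 ] 0.08442401444535172 [-1.7268 -3.4597  6.8929] [-0.4662  0.1469  0.0277] [-0.5977  0.3998  0.1191  2.0356 -0.0709  0.7088  0.9162]
[-0.0377 -0.0356 -0.0344 -0.0333 -0.0317] y [-0.0233 -0.0112  0.0247] z [0.1354 0.1655 0.1958]
tilt 1.3631057713700985
```

```bash
sleep 1
```

```text
(no output)
```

View pics/w4.png

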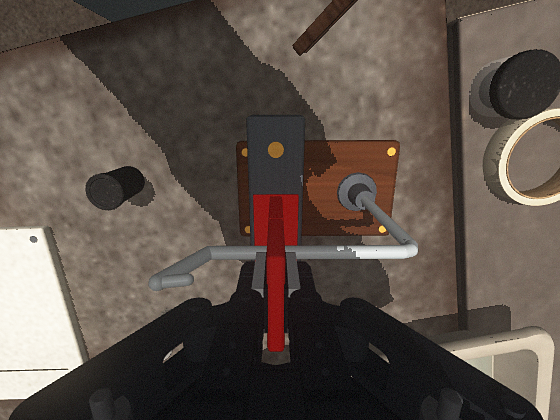

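View pics/s4.png

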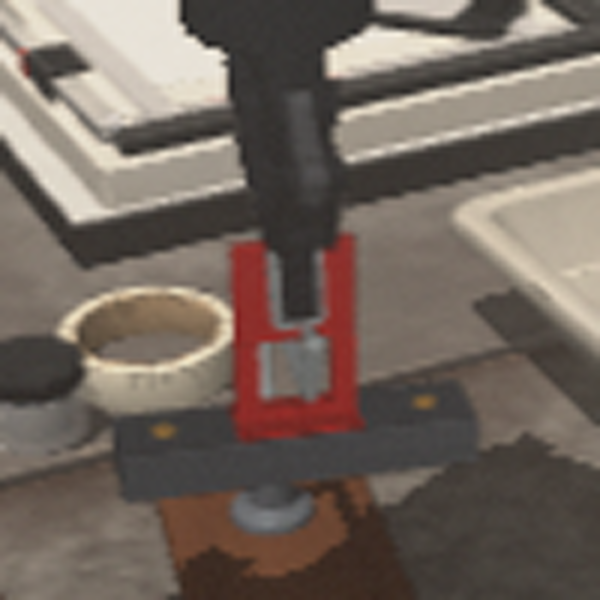

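```bash
cat > path.py <<'E'
from g import *
def pose(x,z,th,u=.025,y=None):
    t=np.radians(th);U=uz*np.cos(t)-hx*np.sin(t)
    zt=-(hx*np.cos(t)+uz*np.sin(t)); X=-U; Y=np.cross(zt,X)
    return el+hx*x/1e3+uz*z/1e3+hy*(y or 0)+u*U, R.from_matrix(np.stack([X,Y,zt],1))
def rows(wps,y):
    s=r.observe();p0,R0=np.array(s['ee_pos']),Rq(s['orientation'])
    for w in wps:
        p,Rt=pose(*w,y=y);d=R0.inv().apply(p-p0)/.03;t=np.degrees((R0.inv()*Rt).as_rotvec())/8
        print(w,d.round(2),t.round(2));p0,R0=p,Rt
def where(u=.025):
    s=r.observe();Rm=Rq(s['orientation']).as_matrix();w=s['ee_pos']+u*Rm[:,0]-el
    th=np.degrees(np.arctan2((Rm[:,0]@hx),-Rm[2,0]))
    print('t',s['time_s'],'window',round(1e3*w@hx,1),round(1e3*w[2],1),'y',round(1e3*w@hy,1),'tilt',round(th,1),'F',s['ft_force'].round(1),'M',s['moment'].round(2),'grip',round(s['grip_width'],3))
E
python3 - <<'E'
from path import *
where()
rows([(-39,-6,0),(-39,0,0),(-33,1,7),(-27,1,14),(-20,1,22),(-16,1.5,26),(-12,2,30),(-8.5,3,34),(-5,4,37),(-1,7,37),(3,10,37),(3.5,13,37),(4,16,37),(6,19,37),(8,22,37),(10.5,25,37),(13,28,37),(18,29,31),(24,29,25),(34,29,25),(45,29,25),(56,29,25),(66,29,25)],(r.observe()['ee_pos']-el)@hy)
E
```

```text
t 5.8 window -38.9 -12.0 y 3.5 tilt -0.0 F [-2.1 -2.9  7.4] M [-0.52  0.2   0.04] grip 0.082
(-39, -6, 0) [-0.2 -0.   0. ] [-0.    0.    0.01]
(-39, 0, 0) [-0.2  0.   0. ] [0. 0. 0.]
(-33, 1, 7) [-0.03 -0.   -0.1 ] [-0.    0.88  0.  ]
(-27, 1, 14) [ 0.03  0.   -0.1 ] [ 0.    0.88 -0.  ]
(-20, 1, 22) [ 0.06  0.   -0.11] [ 0.  1. -0.]
(-16, 1.5, 26) [ 0.04  0.   -0.07] [-0.   0.5  0. ]
(-12, 2, 30) [ 0.05 -0.   -0.07] [0.  0.5 0. ]
(-8.5, 3, 34) [ 0.03 -0.   -0.06] [-0.   0.5  0. ]
(-5, 4, 37) [ 0.04  0.   -0.07] [ 0.    0.38 -0.  ]
(-1, 7, 37) [ 0.   -0.   -0.17] [0. 0. 0.]
(3, 10, 37) [ 0.   -0.   -0.17] [0. 0. 0.]
(3.5, 13, 37) [-0.07  0.   -0.07] [0. 0. 0.]
(4, 16, 37) [-0.07 -0.   -0.07] [0. 0. 0.]
(6, 19, 37) [-0.04 -0.   -0.11] [0. 0. 0.]
(8, 22, 37) [-0.04 -0.   -0.11] [0. 0. 0.]
(10.5, 25, 37) [-0.03 -0.   -0.13] [0. 0. 0.]
(13, 28, 37) [-0.03 -0.   -0.13] [0. 0. 0.]
(18, 29, 31) [ 0.08 -0.   -0.24] [-0.   -0.75  0.  ]
(24, 29, 25) [ 0.11  0.   -0.26] [-0.   -0.75 -0.  ]
(34, 29, 25) [ 0.14  0.   -0.3 ] [0. 0. 0.]
(45, 29, 25) [ 0.15 -0.   -0.33] [0. 0. 0.]
(56, 29, 25) [ 0.15 -0.   -0.33] [0. 0. 0.]
(66, 29, 25) [ 0.14 -0.   -0.3 ] [0. 0. 0.]
```

>>> {"method": "servo_tool", "body": {"targets": [1,-0.2,0,0,0,0,0,1,-0.2,0,0,0,0,0,1,0,0,0,0,0,0,1,0,0,0,0,0,0]}}

```text
time_s: 6.3
ee_pos: [0.4488, 0.1806, 0.1743]
orientation: [0.552, -0.442, 0.552, 0.442]
ft_force: [0.3, -0.4, -2.7]
grip_width: 0.081
```

Run:
```python
from path import *
where()
p=eyes.get_image('scene');cr=p['img'][140:240,200:300];cv2.imwrite('pics/s5.png',cv2.resize(cr,None,fx=6,fy=6,interpolation=cv2.INTER_CUBIC)[:,:,::-1])
C=cloud(p);z=C[...,2];hsv=cv2.cvtColor(p['img'],cv2.COLOR_RGB2HSV)
red=(hsv[...,1]>150)&((hsv[...,0]<6)|(hsv[...,0]>174))&(C[...,1]>0.08)&(C[...,1]<0.25)&(C[...,0]<0.55)&(C[...,0]>.3)
P=C[red];P=P[P[:,2]>.145];q=P-el;print(np.percentile(q@hx,[5,25,50,75,95]),'y',np.percentile(q@hy,[2,50,98]),'z',np.percentile(P[:,2],[1,50,99]))
f=np.polyfit(q[:,2],q@hx,1);print('tilt',np.degrees(np.arctan(f[0])))
```

```text
t 6.3 window -39.0 -0.7 y 2.9 tilt 0.0 F [ 0.3 -0.4 -2.7] M [-0.03 -0.05 -0.02] grip 0.081
[-0.037  -0.0356 -0.0344 -0.0334 -0.0322] y [-0.0231 -0.0116  0.0229] z [0.1459 0.1784 0.2079]
tilt -0.2125686141275444
```

```bash
sleep 1
```

```text
(no output)
```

View pics/s5.png

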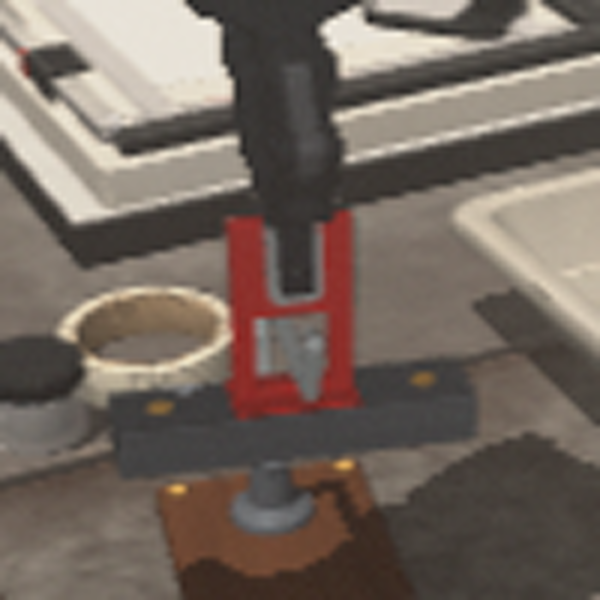

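>>> {"method": "servo_tool", "body": {"targets": [1,-0.05,0,-0.1,0,0.88,0,1,0.02,0,-0.1,0,0.88,0,1,0.05,0,-0.11,0,1,0,1,0,0,0,0,0,0,1,0,0,0,0,0,0]}}

```text
time_s: 6.98
ee_pos: [0.4467, 0.1708, 0.1748]
orientation: [0.437, -0.518, 0.647, 0.35]
ft_force: [-0.4, -0.8, -2.7]
grip_width: 0.078
```

Run:
```python
from path import *
where()
rows([(-16,1.5,26),(-12,2,30),(-8.5,3,34),(-5,4,37)],.003)
p=eyes.get_image('scene');cr=p['img'][140:240,200:300];cv2.imwrite('pics/s6.png',cv2.resize(cr,None,fx=6,fy=6,interpolation=cv2.INTER_CUBIC)[:,:,::-1])
```

```text
t 6.975 window -19.6 1.6 y 3.0 tilt 22.0 F [-0.4 -0.8 -2.7] M [ 0.66 -0.18 -0.01] grip 0.078
(-16, 1.5, 26) [ 0.05  0.   -0.05] [-0.   0.5 -0. ]
(-12, 2, 30) [ 0.05 -0.   -0.07] [0.  0.5 0. ]
(-8.5, 3, 34) [ 0.03 -0.   -0.06] [-0.   0.5  0. ]
(-5, 4, 37) [ 0.04  0.   -0.07] [ 0.    0.38 -0.  ]
```

```bash
sleep 1
```

```text
(no output)
```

View pics/s6.png

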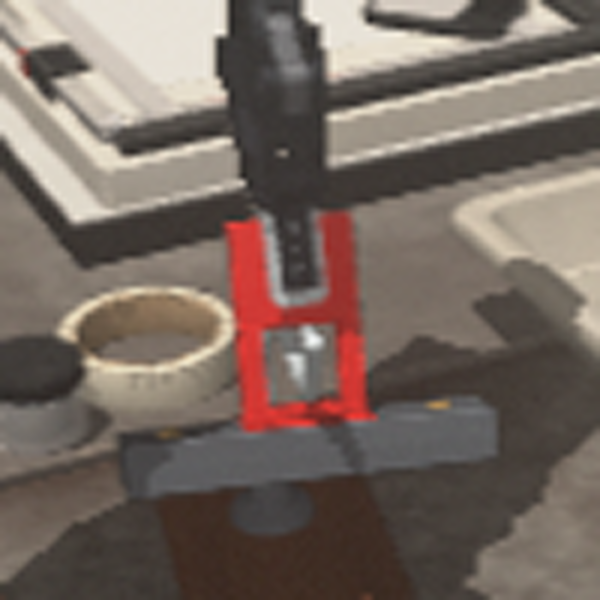

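>>> {"method": "servo_tool", "body": {"targets": [1,0.05,0,-0.05,0,0.5,0,1,0.05,0,-0.07,0,0.5,0,1,0.03,0,-0.06,0,0.5,0,1,0.04,0,-0.07,0,0.4,0,1,0,0,0,0,0,0]}}

```text
time_s: 7.65
ee_pos: [0.4448, 0.1623, 0.1737]
orientation: [0.347, -0.56, 0.699, 0.278]
ft_force: [-0.1, -0.5, -3.2]
grip_width: 0.076
```

Run:
```python
from path import *
where()
rows([(-1,7,37.5),(3,10,37.5),(3.5,13,37.5),(4,16,37.5)],.003)
p=eyes.get_image('scene');cr=p['img'][140:240,200:300];cv2.imwrite('pics/s7.png',cv2.resize(cr,None,fx=6,fy=6,interpolation=cv2.INTER_CUBIC)[:,:,::-1])
C=cloud(p);z=C[...,2];hsv=cv2.cvtColor(p['img'],cv2.COLOR_RGB2HSV)
red=(hsv[...,1]>150)&((hsv[...,0]<6)|(hsv[...,0]>174))&(C[...,1]>0.08)&(C[...,1]<0.25)&(C[...,0]<0.55)&(C[...,0]>.3)
P=C[red];q=P-el;t=np.radians(37.5);U=uz*np.cos(t)-hx*np.sin(t);N=hx*np.cos(t)+uz*np.sin(t)
k=(abs(q@N-np.median(q@N))<.004);q=q[k];print('n',np.median(q@N),'U range',np.percentile(q@U,[1,99]),'y',np.percentile(q@hy,[1,99]))
f=np.polyfit(q@U,q@N,1);print('tilt err',np.degrees(np.arctan(f[0])))
c=np.array([-5,4])/1e3;print('expected n face',c[0]*np.cos(t)+c[1]*np.sin(t)+.004,'U top',-c[0]*np.sin(t)+c[1]*np.cos(t)+.06)
```

```text
t 7.65 window -5.1 3.8 y 3.0 tilt 37.2 F [-0.1 -0.5 -3.2] M [ 1.15 -0.22  0.01] grip 0.076
(-1, 7, 37.5) [-0.    0.   -0.17] [-0.    0.04 -0.01]
(3, 10, 37.5) [ 0.   -0.   -0.17] [0. 0. 0.]
(3.5, 13, 37.5) [-0.07  0.   -0.07] [0. 0. 0.]
(4, 16, 37.5) [-0.07 -0.   -0.07] [0. 0. 0.]
n 0.0014176349168289477 U range [-0.0149  0.062 ] y [-0.0239  0.0255]
tilt err 0.12356210396880665
expected n face 0.0024682790145787066 U top 0.06621722050620854
```

```bash
sleep 1
```

```text
(no output)
```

View pics/s7.png

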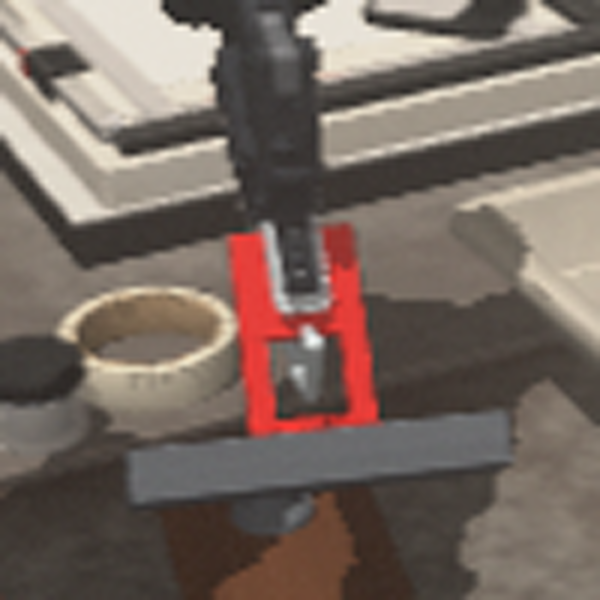

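>>> {"method": "servo_tool", "body": {"targets": [1,0,0,-0.17,0,0.04,0,1,0,0,-0.17,0,0,0,1,-0.07,0,-0.07,0,0,0,1,0,0,0,0,0,0]}}

```text
time_s: 8.2
ee_pos: [0.4431, 0.1543, 0.1834]
orientation: [0.345, -0.561, 0.7, 0.276]
ft_force: [-0.0, 0.2, -3.2]
grip_width: 0.081
```

Run:
```python
from path import *
where()
rows([(4,16,37.5),(6,19,37.5),(8,22,37.5),(10.5,25,37.5),(13,28,37.5)],.003)
p=eyes.get_image('scene');cr=p['img'][140:240,200:300];cv2.imwrite('pics/s8.png',cv2.resize(cr,None,fx=6,fy=6,interpolation=cv2.INTER_CUBIC)[:,:,::-1])
```

```text
t 8.2 window 3.2 13.6 y 3.1 tilt 37.6 F [-0.   0.2 -3.2] M [ 1.1  -0.29 -0.01] grip 0.081
(4, 16, 37.5) [-0.05  0.   -0.07] [-0.   -0.01  0.  ]
(6, 19, 37.5) [-0.04 -0.   -0.11] [0. 0. 0.]
(8, 22, 37.5) [-0.04 -0.   -0.11] [0. 0. 0.]
(10.5, 25, 37.5) [-0.03 -0.   -0.13] [0. 0. 0.]
(13, 28, 37.5) [-0.03 -0.   -0.13] [0. 0. 0.]
```

```bash
sleep 1
```

```text
(no output)
```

View pics/s8.png

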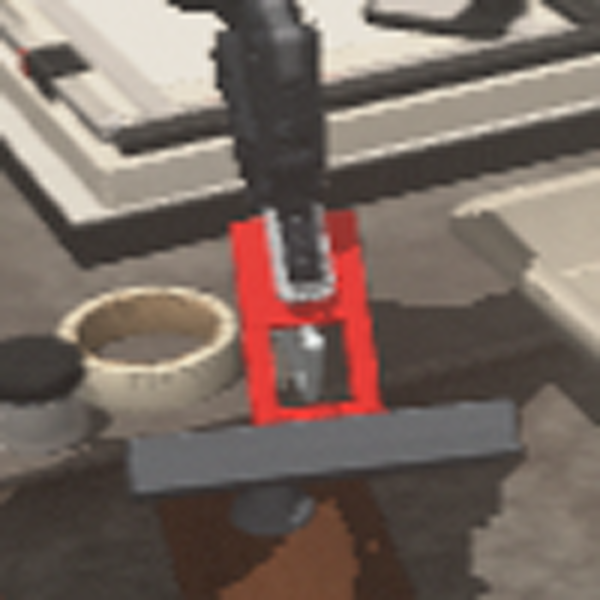

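Free of contact, no force change; continuing along the path.

>>> {"method": "servo_tool", "body": {"targets": [1,-0.05,0,-0.07,0,0,0,1,-0.04,0,-0.11,0,0,0,1,-0.04,0,-0.11,0,0,0,1,0,0,0,0,0,0]}}

```text
time_s: 8.75
ee_pos: [0.442, 0.1497, 0.1917]
orientation: [0.345, -0.561, 0.7, 0.276]
ft_force: [-0.1, 0.3, -3.0]
grip_width: 0.081
```

Run:
```python
from path import *
where()
rows([(10.5,25,37.5),(13,28,37.5),(18,29,31),(24,29,25),(34,29,25),(45,29,25),(56,29,25),(66,29,25)],.003)
```

```text
t 8.75 window 7.9 21.9 y 3.1 tilt 37.6 F [-0.1  0.3 -3. ] M [ 1.09 -0.24  0.01] grip 0.081
(10.5, 25, 37.5) [-0.03  0.   -0.13] [-0.   -0.01 -0.  ]
(13, 28, 37.5) [-0.03 -0.   -0.13] [0. 0. 0.]
(18, 29, 31) [ 0.08  0.   -0.25] [ 0.   -0.81  0.  ]
(24, 29, 25) [ 0.11  0.   -0.26] [-0.   -0.75 -0.  ]
(34, 29, 25) [ 0.14  0.   -0.3 ] [0. 0. 0.]
(45, 29, 25) [ 0.15 -0.   -0.33] [0. 0. 0.]
(56, 29, 25) [ 0.15 -0.   -0.33] [0. 0. 0.]
(66, 29, 25) [ 0.14 -0.   -0.3 ] [0. 0. 0.]
```

>>> {"method": "servo_tool", "body": {"targets": [1,-0.03,0,-0.13,0,0,0,1,-0.03,0,-0.13,0,0,0,1,0,0,0,0,0,0,1,0.08,0,-0.25,0,-0.81,0,1,0.1,0,-0.26,0,-0.75,0]}}

```text
time_s: 9.38
ee_pos: [0.4375, 0.1296, 0.2018]
orientation: [0.42, -0.527, 0.658, 0.336]
ft_force: [0.3, -0.8, -2.8]
grip_width: 0.086
```

Run:
```python
from path import *
where()
rows([(34,29,25),(45,29,25),(56,29,25),(66,29,25),(80,32,25)],.003)
p=eyes.get_image('scene');cr=p['img'][140:240,200:300];cv2.imwrite('pics/s9.png',cv2.resize(cr,None,fx=6,fy=6,interpolation=cv2.INTER_CUBIC)[:,:,::-1])
```

```text
t 9.375 window 23.8 29.2 y 3.1 tilt 24.9 F [ 0.3 -0.8 -2.8] M [ 0.78 -0.19  0.  ] grip 0.086
(34, 29, 25) [ 0.15  0.   -0.31] [0.   0.01 0.  ]
(45, 29, 25) [ 0.15 -0.   -0.33] [0. 0. 0.]
(56, 29, 25) [ 0.15 -0.   -0.33] [0. 0. 0.]
(66, 29, 25) [ 0.14 -0.   -0.3 ] [0. 0. 0.]
(80, 32, 25) [ 0.11  0.   -0.47] [0. 0. 0.]
```

```bash
sleep 1
```

```text
(no output)
```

View pics/s9.png

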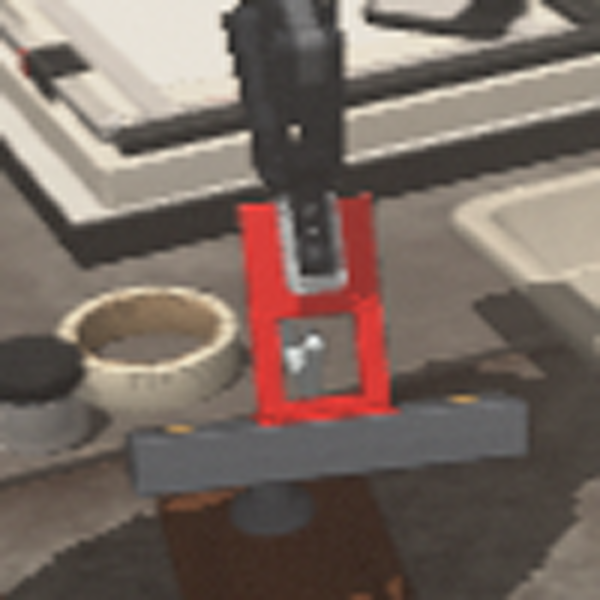

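>>> {"method": "servo_tool", "body": {"targets": [1,0.15,0,-0.31,0,0,0,1,0.15,0,-0.33,0,0,0,1,0.15,0,-0.33,0,0,0,1,0.14,0,-0.3,0,0,0,1,0.1,0,-0.5,0,0,0]}}

```text
time_s: 10.05
ee_pos: [0.4248, 0.0735, 0.2055]
orientation: [0.418, -0.528, 0.659, 0.335]
ft_force: [0.5, -0.2, -2.4]
grip_width: 0.081
```

Run:
```python
from path import *
where()
s=r.observe();print(s['ee_pos'],s['qpos'])
lm=np.array([.5946,-.2336,.012]);bx=np.array([.9830,-.1837,0])
tgt=lm-bx*.068;tgt[2]=.012+.069;print('tgt',tgt)
need([tgt[0],tgt[1],.19],down(-10.6))
p=eyes.get_image('scene');save(p,'s10.png')
```

```text
t 10.05 window 81.4 32.9 y 2.9 tilt 25.2 F [ 0.5 -0.2 -2.4] M [ 0.7  -0.24 -0.02] grip 0.081
[0.4248 0.0735 0.2055] [-0.7743  0.4195  0.2932  1.9904  0.2432  1.0533  0.7102]
tgt [ 0.5278 -0.2211  0.081 ]
shift units [ 4.223 -5.486 -7.78 ] turn units [10.812 -2.499  2.41 ]
```

```bash
sleep 1
```

```text
(no output)
```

View pics/s10.png

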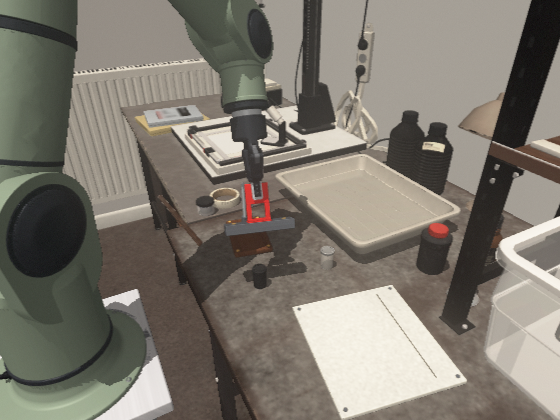

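>>> {"method": "servo_tool", "body": {"targets": [1,0.3,0,-0.72,0,-0.79,0,1,0.2,0,-0.76,0,-0.79,0,1,0.15,0,-0.8,0,-0.79,0,1,0.05,0,-0.8,0,-0.78,0,1,0,0,-0.8,0,0,0]}}

```text
time_s: 10.72
ee_pos: [0.3982, -0.0448, 0.2107]
orientation: [0.554, -0.441, 0.551, 0.442]
ft_force: [0.8, 0.6, -2.6]
grip_width: 0.081
```

```bash
cat > yaw.py <<'E'
from g import *
def plan(tgt,n,turn=None,Rt=None,nt=None):
    """n rows straight to tgt, upright, yaw spread over rows"""
    s=r.observe();R0=Rq(s['orientation']);p0=np.array(s['ee_pos']);w=(R0.inv()*Rt).as_rotvec()
    for i in range(n):
        p=np.array(s['ee_pos'])+(np.array(tgt)-s['ee_pos'])*(i+1)/n;R1=Rq(s['orientation'])*R.from_rotvec(w*(i+1)/n)
        d=R0.inv().apply(p-p0)/.03;t=np.degrees((R0.inv()*R1).as_rotvec())/8
        print(d.round(2),t.round(2));p0,R0=p,R1
E
python3 - <<'E'
from yaw import *
s=r.observe();print(s['ee_pos'],s['ft_force'])
plan([.5278,-.2211,.17],15,Rt=down(-10.6))
E
```

```text
[ 0.3982 -0.0448  0.2107] [ 0.8144  0.5726 -2.5504]
[ 0.09 -0.37 -0.32] [ 0.73  0.   -0.  ]
[ 0.09 -0.4  -0.28] [ 0.73  0.   -0.  ]
[ 0.09 -0.42 -0.24] [ 0.73  0.   -0.  ]
[ 0.09 -0.45 -0.19] [ 0.73  0.   -0.  ]
[ 0.09 -0.46 -0.15] [ 0.73  0.   -0.  ]
[ 0.09 -0.48 -0.1 ] [ 0.73  0.   -0.  ]
[ 0.09 -0.48 -0.05] [ 0.73  0.   -0.  ]
[ 0.09 -0.49  0.  ] [ 0.73  0.   -0.  ]
[ 0.09 -0.48  0.05] [ 0.73  0.   -0.  ]
[ 0.09 -0.48  0.1 ] [ 0.73  0.   -0.  ]
[ 0.09 -0.46  0.15] [ 0.73  0.   -0.  ]
[ 0.09 -0.45  0.19] [ 0.73  0.   -0.  ]
[ 0.09 -0.42  0.24] [ 0.73  0.   -0.  ]
[ 0.09 -0.4   0.28] [ 0.73  0.   -0.  ]
[ 0.09 -0.37  0.32] [ 0.73  0.   -0.  ]
```

>>> {"method": "servo_tool", "body": {"targets": [1,0.09,-0.37,-0.32,0.73,0,0,1,0.09,-0.4,-0.28,0.73,0,0,1,0.09,-0.42,-0.24,0.73,0,0,1,0.09,-0.45,-0.19,0.73,0,0,1,0.09,-0.46,-0.15,0.73,0,0]}}

```text
time_s: 11.35
ee_pos: [0.4423, -0.1018, 0.1967]
orientation: [0.646, -0.287, 0.646, 0.288]
ft_force: [-1.0, -0.2, -4.4]
grip_width: 0.081
```

>>> {"method": "servo_tool", "body": {"targets": [1,0.09,-0.48,-0.1,0.73,0,0,1,0.09,-0.48,-0.05,0.73,0,0,1,0.09,-0.49,0,0.73,0,0,1,0.09,-0.48,0.05,0.73,0,0,1,0.09,-0.48,0.1,0.73,0,0]}}

```text
time_s: 11.98
ee_pos: [0.4857, -0.1604, 0.1831]
orientation: [0.698, -0.115, 0.698, 0.116]
ft_force: [-0.3, 0.5, -1.8]
grip_width: 0.08
```

>>> {"method": "servo_tool", "body": {"targets": [1,0.09,-0.46,0.15,0.73,0,0,1,0.09,-0.45,0.19,0.73,0,0,1,0.09,-0.42,0.24,0.73,0,0,1,0.09,-0.4,0.28,0.73,0,0,1,0.09,-0.37,0.32,0.73,0,0]}}

```text
time_s: 12.6
ee_pos: [0.5292, -0.2189, 0.1695]
orientation: [0.704, 0.065, 0.704, -0.063]
ft_force: [-1.2, -0.2, -2.2]
grip_width: 0.08
```

Run:
```python
from yaw import *
s=r.observe();print(s['time_s'],s['ee_pos'],s['ft_force'],s['qpos'])
need([.5278,-.2211,.081],down(-10.6))
p=eyes.get_image('top');save(p,'t11.png')
p=eyes.get_image('scene');save(p,'s11.png')
```

```text
12.6 [ 0.5292 -0.2189  0.1695] [-1.1991 -0.2143 -2.2181] [-0.1397  0.5993  0.627   1.823  -0.4511  0.8664  0.5223]
shift units [ 2.948 -0.086 -0.033] turn units [ 0.026 -0.003 -0.01 ]
```

```bash
sleep 1
```

```text
(no output)
```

View pics/t11.png

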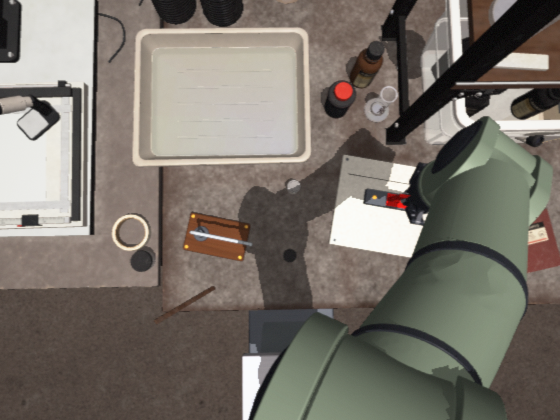

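View pics/s11.png

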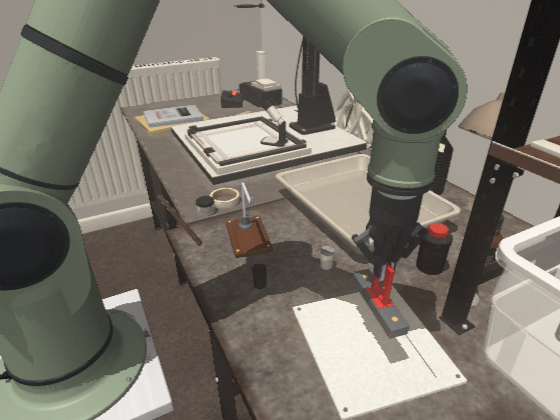

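>>> {"method": "servo_tool", "body": {"targets": [1,0.8,-0.09,-0.03,0.03,0,0,1,0.8,0,0,0,0,0,1,0.7,0,0,0,0,0,1,0.4,0,0,0,0,0,1,0,0,0,0,0,0]}}

```text
time_s: 13.32
ee_pos: [0.5276, -0.2206, 0.0882]
orientation: [0.704, 0.065, 0.704, -0.063]
ft_force: [-0.1, -0.4, -2.4]
grip_width: 0.082
```

```bash
cat > bar.py <<'E'
from g import *
lm=np.array([.5946,-.2336]);bx=np.array([.9829,-.1840]);by=np.array([.1840,.9829])
def barpts(p,s=None,zr=(.014,.042)):
    C=cloud(p,s);hsv=cv2.cvtColor(p['img'],cv2.COLOR_RGB2HSV)
    q=C[...,:2]-lm;a=q@bx;b=q@by
    k=(C[...,2]>zr[0])&(C[...,2]<zr[1])&(a>-.2)&(a<.05)&(abs(b)<.13)
    return C,a,b,k,hsv
E
python3 - <<'E'
from bar import *
s=r.observe();print(s['time_s'],s['ee_pos'],s['ft_force'],s['moment'])
need([.5278,-.2211,.081],down(-10.6))
p=eyes.get_image('scene');save(p,'s12.png');cr=p['img'][260:400,320:460];cv2.imwrite('pics/s12.png',cv2.resize(cr,None,fx=4,fy=4,interpolation=cv2.INTER_CUBIC)[:,:,::-1])
C=cloud(p);hsv=cv2.cvtColor(p['img'],cv2.COLOR_RGB2HSV)
k=(C[...,2]>.02)&(C[...,2]<.055)&(C[...,0]>.4)&(C[...,0]<.62)&(C[...,1]<-.12)&(C[...,1]>-.33)
P=C[k];a=(P[:,:2]-lm)@bx;b=(P[:,:2]-lm)@by
top=P[:,2]>np.percentile(P[:,2],60)
print(len(P),np.percentile(P[:,2],[2,50,90,98]),'a',np.percentile(a,[1,50,99]),'b',np.percentile(b,[1,99]))
for lo in np.arange(-.08,.081,.02):
    kk=(abs(b-lo)<.01); 
    if kk.sum()>5: print(round(lo,2),kk.sum(),np.percentile(P[kk,2],[5,90]),np.percentile(a[kk],[3,97]))
E
```

```text
13.325 [ 0.5276 -0.2206  0.0882] [-0.1099 -0.3716 -2.4195] [-0.0058 -0.0368  0.0013]
shift units [ 0.241 -0.017  0.01 ] turn units [ 0.027 -0.007 -0.011]
1448 [0.022  0.0385 0.0428 0.0491] a [-0.0881 -0.0753 -0.0524] b [-0.0729  0.0742]
-0.08 128 [0.0218 0.0372] [-0.0866 -0.0532]
-0.06 230 [0.0256 0.0387] [-0.0875 -0.0532]
-0.04 212 [0.0244 0.0391] [-0.0875 -0.0533]
-0.02 214 [0.0254 0.0475] [-0.0875 -0.0542]
0.0 160 [0.0239 0.0461] [-0.0877 -0.0613]
0.02 167 [0.024  0.0465] [-0.0876 -0.0549]
0.04 134 [0.0244 0.042 ] [-0.088  -0.0622]
0.06 155 [0.0263 0.0429] [-0.0881 -0.0548]
0.08 48 [0.0295 0.0425] [-0.0875 -0.0536]
```

```bash
sleep 1
```

```text
(no output)
```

View pics/s12.png

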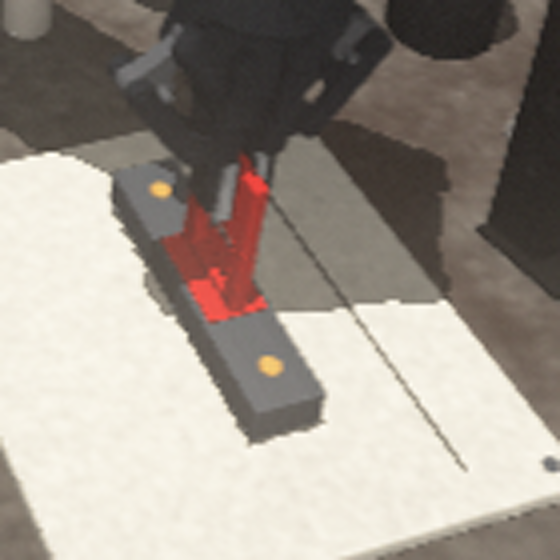

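>>> {"method": "servo_tool", "body": {"targets": [1,0.1,0,0,0,0,0,1,0.05,0,0,0,0,0,1,0,0,0,0,0,0]}}

```text
time_s: 13.75
ee_pos: [0.5282, -0.2207, 0.0842]
orientation: [0.704, 0.065, 0.704, -0.064]
ft_force: [0.8, 0.4, -2.3]
grip_width: 0.084
```

>>> {"method": "servo_tool", "body": {"targets": [1,0.05,0,0,0,0,0,1,0,0,0,0,0,0]}}

```text
time_s: 14.0
ee_pos: [0.5289, -0.22, 0.0833]
orientation: [0.705, 0.065, 0.704, -0.063]
ft_force: [0.4, 7.2, 12.2]
grip_width: 0.08
```

Run:
```python
from bar import *
s=r.observe();print(s['time_s'],s['ee_pos'],s['ft_force'],s['moment'])
p=eyes.get_image('scene')
C=cloud(p)
k=(C[...,2]>.016)&(C[...,2]<.055)&(C[...,0]>.4)&(C[...,0]<.62)&(C[...,1]<-.12)&(C[...,1]>-.33)
P=C[k];a=(P[:,:2]-lm)@bx;b=(P[:,:2]-lm)@by
for lo in np.arange(-.08,.081,.02):
    kk=(abs(b-lo)<.01)&(a<-.06)&(a>-.082)
    if kk.sum()>5: print(round(lo,2),kk.sum(),np.percentile(P[kk,2],[5,50,90]))
```

```text
14.0 [ 0.5289 -0.22    0.0833] [ 0.4117  7.2162 12.2254] [ 1.11    0.2338 -0.0472]
-0.08 74 [0.0169 0.0269 0.0328]
-0.06 119 [0.0316 0.0331 0.0346]
-0.04 109 [0.032  0.0334 0.035 ]
-0.02 119 [0.0331 0.0357 0.048 ]
0.0 91 [0.0348 0.0372 0.0413]
0.02 93 [0.035  0.0381 0.051 ]
0.04 69 [0.0334 0.0355 0.0369]
0.06 83 [0.0347 0.0362 0.0372]
0.08 21 [0.0343 0.0363 0.0372]
```

>>> {"method": "servo_tool", "body": {"targets": [0.9,-0.02,0,0,0,0,0,0.75,0,0,0,0,0,0,0.6,0,0,0,0,0,0,0.5,0,0,0,0,0,0]}}

```text
time_s: 14.55
ee_pos: [0.528, -0.2208, 0.083]
orientation: [0.704, 0.065, 0.704, -0.064]
ft_force: [-0.5, -0.6, 0.4]
grip_width: 0.5
```

Run:
```python
from bar import *
s=r.observe();print(s['time_s'],s['ee_pos'],s['ft_force'],s['moment'],s['grip_width'])
p=eyes.get_image('scene');cr=p['img'][260:400,320:460];cv2.imwrite('pics/s13.png',cv2.resize(cr,None,fx=4,fy=4,interpolation=cv2.INTER_CUBIC)[:,:,::-1])
C=cloud(p)
k=(C[...,2]>.016)&(C[...,2]<.055)&(C[...,0]>.4)&(C[...,0]<.62)&(C[...,1]<-.12)&(C[...,1]>-.33)
P=C[k];a=(P[:,:2]-lm)@bx;b=(P[:,:2]-lm)@by
for lo in np.arange(-.08,.081,.02):
    kk=(abs(b-lo)<.01)&(a<-.06)&(a>-.082)
    if kk.sum()>5: print(round(lo,2),kk.sum(),np.percentile(P[kk,2],[5,50,90]))
```

```text
14.55 [ 0.528  -0.2208  0.083 ] [-0.4644 -0.6076  0.3784] [0.0122 0.0349 0.0012] 0.5003335195042795
-0.08 78 [0.0176 0.0265 0.0328]
-0.06 112 [0.0311 0.0329 0.034 ]
-0.04 104 [0.0315 0.0329 0.0342]
-0.02 129 [0.0316 0.0348 0.0495]
0.0 86 [0.0334 0.035  0.0399]
0.02 88 [0.0332 0.0359 0.0477]
0.04 41 [0.031  0.0324 0.0335]
0.06 46 [0.0314 0.0327 0.034 ]
0.08 17 [0.0318 0.0331 0.0343]
```

```bash
sleep 1
```

```text
(no output)
```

View pics/s13.png

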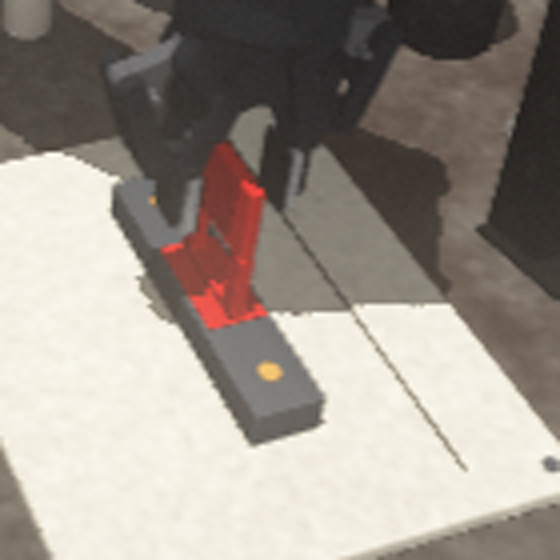

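>>> {"method": "servo_tool", "body": {"targets": [0.5,-0.8,0,0,0,0,0,0.4,-0.9,0,0,0,0,0,0.2,-0.9,0,0,0,0,0,0,-0.8,0,-0.3,0,0,0,0,0,0,-0.4,0.9,0,0]}}

```text
time_s: 15.22
ee_pos: [0.5078, -0.2175, 0.1866]
orientation: [0.7, 0.11, 0.698, -0.109]
ft_force: [-0.2, -0.1, -0.8]
grip_width: 1.001
```

Run:
```python
from yaw import *
from bar import *
s=r.observe();print(s['time_s'],s['ee_pos'],s['ft_force'],s['qpos'])
t=lm-bx*.115;plan([t[0],t[1],.185],11,Rt=down(-100.6))
```

```text
15.225 [ 0.5078 -0.2175  0.1866] [-0.1573 -0.077  -0.7523] [-0.182   0.5566  0.6874  1.8655 -0.4536  0.8783  0.4176]
[ 0.   -0.01 -0.08] [ 0.94  0.   -0.  ]
[ 0.   -0.02 -0.08] [ 0.94  0.   -0.  ]
[ 0.   -0.03 -0.08] [ 0.94  0.   -0.  ]
[ 0.   -0.04 -0.07] [ 0.94  0.   -0.  ]
[ 0.   -0.05 -0.06] [ 0.94  0.   -0.  ]
[ 0.   -0.06 -0.06] [ 0.94  0.   -0.  ]
[ 0.   -0.06 -0.05] [ 0.94  0.   -0.  ]
[ 0.   -0.07 -0.04] [ 0.94  0.   -0.  ]
[ 0.   -0.07 -0.03] [ 0.94  0.   -0.  ]
[ 0.   -0.08 -0.02] [ 0.94  0.   -0.  ]
[ 0.   -0.08 -0.01] [ 0.94  0.   -0.  ]
```

>>> {"method": "servo_tool", "body": {"targets": [0,0,-0.01,-0.08,0.94,0,0,0,0,-0.02,-0.08,0.94,0,0,0,0,-0.03,-0.08,0.94,0,0,0,0,-0.04,-0.07,0.94,0,0,0,0,-0.05,-0.06,0.94,0,0]}}

```text
time_s: 15.85
ee_pos: [0.4952, -0.2148, 0.1851]
orientation: [0.626, 0.33, 0.626, -0.329]
ft_force: [0.5, -0.2, -0.1]
grip_width: 1.006
```

>>> {"method": "servo_tool", "body": {"targets": [0,0,-0.06,-0.06,0.94,0,0,0,0,-0.06,-0.05,0.94,0,0,0,0,-0.07,-0.04,0.94,0,0,0,0,-0.07,-0.03,0.94,0,0,0,0,-0.08,-0.02,0.94,0,0]}}

```text
time_s: 16.48
ee_pos: [0.4834, -0.2126, 0.1851]
orientation: [0.486, 0.514, 0.487, -0.513]
ft_force: [-0.6, 1.1, -0.2]
grip_width: 0.997
```

>>> {"method": "servo_tool", "body": {"targets": [0,0,-0.08,-0.01,0.94,0,0,0,0,0,0,0,0,0.94,0,0,0,0,0,0,0.94,0,0,0,0,0,0,0.94,0,0,0,0,0,0,0.93]}}

```text
time_s: 17.1
ee_pos: [0.48, -0.212, 0.1771]
orientation: [0.552, 0.631, 0.331, -0.432]
ft_force: [0.5, -1.0, -2.0]
grip_width: 1.0
```

```bash
cat >> bar.py <<'E'
def pushR(phi=30):
    f=np.array([*bx,0]);u=np.array([0,0,1.]);t=np.radians(phi)
    X=f*np.sin(t)-u*np.cos(t);Y=f*np.cos(t)+u*np.sin(t);return R.from_matrix(np.stack([X,Y,np.cross(X,Y)],1))
def tgt(a,z,b=0):
    q=lm+bx*a+by*b;return [q[0],q[1],z]
E
python3 - <<'E'
from bar import *
s=r.observe();print(s['time_s'],s['ee_pos'],s['ft_force'],s['qpos'])
need(tgt(-.1135,.010),pushR())
p=eyes.get_image('wrist');save(p,'w14.png')
for n in('top','scene'):
    q=eyes.get_image(n);save(q,n+'14.png')
E
```

```text
17.1 [ 0.48   -0.212   0.1771] [ 0.4673 -0.9995 -1.9761] [-0.1765  0.3782  0.6713  2.2716 -1.1918  0.3674 -0.2507]
shift units [ 5.12  -2.189  0.098] turn units [-0.029 -0.121  0.721]
```

```bash
sleep 1
```

```text
(no output)
```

View pics/w14.png

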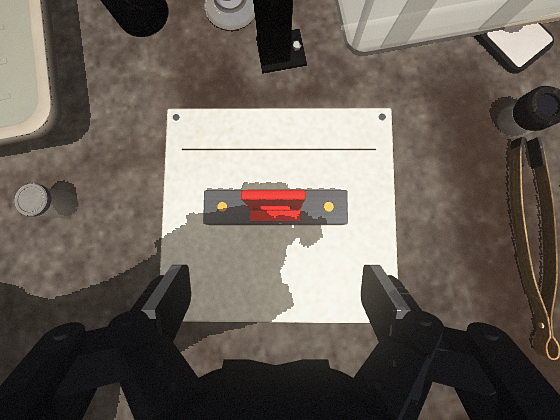

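View pics/scene14.png

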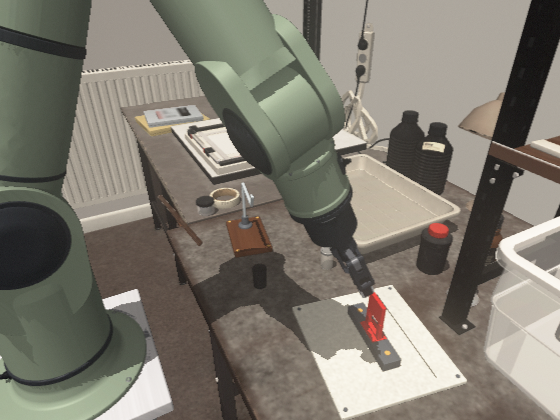

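View pics/top14.png

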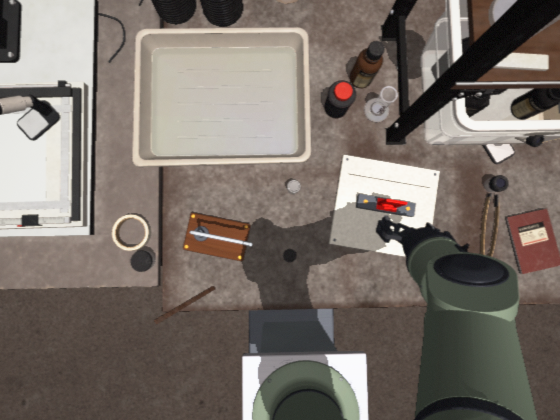

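```bash
cat > meas.py <<'E'
from bar import *
def edge(p,s,cols,r0,r1,z,kind):
    """per column extremum of the vertical gradient between rows; kind -1: bright->dark going down, +1 dark->bright"""
    g=cv2.GaussianBlur(p['img'],(3,3),0).astype(float).min(-1);out=[]
    for c in cols:
        a,b=r0(c),r1(c);col=g[int(a):int(b),c];d=np.diff(col)*kind;i=int(np.argmax(d))
        if 0<i<len(d)-1 and d[i]>8:
            w=d[i-1:i+2].clip(0);v=int(a)+i+.5+(w@[-1,0,1])/w.sum();out.append(atz(p,(c,v),z,s)[:2])
    return np.array(out)
def linew(p,s,cols,r0,r1):
    g=p['img'].astype(float).min(-1);out=[]
    for c in cols:
        a,b=int(r0(c)),int(r1(c));col=g[a:b,c];d=np.median(col)-col;i=int(np.argmax(d))
        if d[i]>30 and 0<i<len(d)-1:
            w=d[i-1:i+2].clip(0);out.append(atz(p,(c,a+i+(w@[-1,0,1])/w.sum()),.012,s)[:2])
    return np.array(out)
def fit(P):
    f=cv2.fitLine(P.astype(np.float32),cv2.DIST_HUBER,0,.001,.001).ravel();d=f[:2]*np.sign(f[1]);return f[2:],d
def report(p,s,barrows,linerows,cols,lcols):
    L=linew(p,s,lcols,*linerows);E=edge(p,s,cols,*barrows,.034,-1)
    l0,ld=fit(L);e0,ed=fit(E);n=np.array([ld[1],-ld[0]])
    dist=(E-l0)@n
    print('line az',np.degrees(np.arctan2(ld[1],ld[0])),'bar az',np.degrees(np.arctan2(ed[1],ed[0])),'nL,nE',len(L),len(E))
    print('far edge to line (neg=short) median mm',1e3*np.median(dist),'at ends',1e3*((e0+ed*(.07)-l0)@n),1e3*((e0-ed*.07-l0)@n))
E
python3 - <<'E'
from meas import *
s=r.observe();p=eyes.get_image('wrist')
K=lambda v:(lambda c:v)
report(p,s,(K(180),K(200)),(K(140),K(160)),list(range(210,240))+list(range(310,343)),range(185,374))
# line ends and bar ends in picture
L=linew(p,s,range(170,390),K(140),K(160));b=(L-lm)@by;print('line b',b.min(),b.max(),'a',np.median((L-lm)@bx))
g=p['img'].min(-1).astype(int);row=g[212];d=np.diff(row);print('bar ends cols',190+np.argmin(d[190:230]),330+np.argmax(d[330:370]))
for c in(190+np.argmin(d[190:230])+.5,330+np.argmax(d[330:370])+.5):print((atz(p,(c,212),.034,s)[:2]-lm)@by)
E
```

```text
line az 79.286095 bar az 79.60636 nL,nE 189 63
far edge to line (neg=short) median mm -48.78729456027415 at ends -49.367695 -48.58511
line b -0.10909644143351382 0.11051685410559736 a 0.0004601632525485405
bar ends cols 199 346
0.08013049343237383
-0.07176513802085532
```

Run:
```python
from bar import *
s=r.observe();print(s['ee_pos']);need(tgt(-.111,.06,.003),pushR(25));need(tgt(-.111,.010,.003),pushR(25))
```

```text
[ 0.481  -0.214   0.1773]
shift units [ 3.63  -1.469 -0.087] turn units [-0.039 -0.118  0.107]
shift units [ 5.151 -2.151 -0.058] turn units [-0.039 -0.118  0.107]
```

>>> {"method": "servo_tool", "body": {"targets": [0,0.73,-0.29,-0.02,-0.04,-0.12,0.1,0,0.73,-0.29,-0.02,0,0,0,0,0.73,-0.29,-0.02,0,0,0,0,0.73,-0.29,0,0,0,0,0,0.7,-0.29,0,0,0,0]}}

```text
time_s: 17.92
ee_pos: [0.4962, -0.2217, 0.0996]
orientation: [0.543, 0.623, 0.348, -0.443]
ft_force: [0.4, -0.4, 0.1]
grip_width: 1.0
```

Run:
```python
from bar import *
s=r.observe();print(s['ee_pos'],s['qpos'],s['ft_force']);need(tgt(-.111,.010,.003),pushR(25));need(tgt(-.111,.010,.003),pushR(30))
q=eyes.get_image('scene');cr=q['img'][220:400,280:480];cv2.imwrite('pics/s15.png',cv2.resize(cr,None,fx=3.3,fy=3.3,interpolation=cv2.INTER_CUBIC)[:,:,::-1])
```

```text
[ 0.4962 -0.2217  0.0996] [ 0.2532  0.4999  0.1419  2.2259 -1.2623  0.1632 -0.1546] [ 0.3847 -0.432   0.123 ]
shift units [ 2.636 -1.475 -0.261] turn units [ 0.013 -0.156  0.422]
shift units [ 2.636 -1.475 -0.261] turn units [ 0.006 -0.157  1.047]
```

```bash
sleep 1
```

```text
(no output)
```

View pics/s15.png

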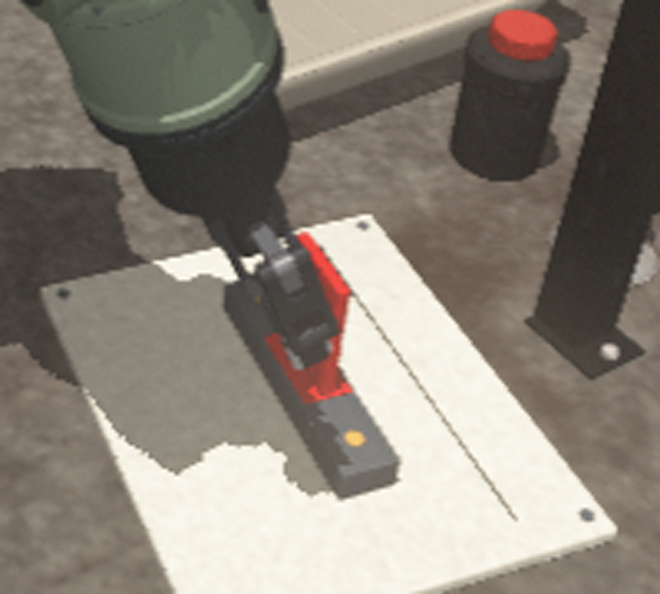

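Run:
```python
from bar import *
need(tgt(-.115,.19,.003),down(-100.6))
```

```text
shift units [-3.03   0.616 -0.38 ] turn units [ 0.048 -0.153 -2.692]
```

>>> {"method": "servo_tool", "body": {"targets": [0,-0.9,0.1,-0.1,0,0,0,0,-0.9,0.2,-0.1,0,0,0,0,-0.7,0.2,-0.1,0,0,-0.9,0,-0.5,0.1,-0.08,0,-0.1,-0.9,0,0,0,0,0,0,-0.9]}}

```text
time_s: 18.6
ee_pos: [0.486, -0.2076, 0.1878]
orientation: [0.461, 0.551, 0.45, -0.531]
ft_force: [0.8, 0.0, -0.2]
grip_width: 1.004
```

>>> {"method": "servo_tool", "body": {"targets": [0.2,0,0,0,-1,0,0,0.4,0,0,0,-1,0,0,0.4,0,0,0,-1,0,0,0.4,0,0,0,-1,0,0,0.4,0,0,0,-1,0,0]}}

```text
time_s: 19.23
ee_pos: [0.4853, -0.2083, 0.186]
orientation: [0.622, 0.36, 0.604, -0.344]
ft_force: [1.2, 0.3, 0.5]
grip_width: 0.599
```

>>> {"method": "servo_tool", "body": {"targets": [0.4,0,0,0,-1,0,0,0.4,0,0,0,-1,0,0,0.4,0,0,0,-1,0,0,0.4,0,0,0,-1,0,0,0.4,0,0,0,-1,0,0]}}

```text
time_s: 19.85
ee_pos: [0.4852, -0.2083, 0.1859]
orientation: [0.708, 0.125, 0.685, -0.116]
ft_force: [-0.8, 0.3, -0.4]
grip_width: 0.6
```

Run:
```python
from bar import *
s=r.observe();print(s['time_s'],s['ee_pos'],s['qpos'],s['grip_width']);need(tgt(-.115,.19,.003),down(-10.6))
```

```text
19.85 [ 0.4852 -0.2083  0.1859] [-0.031   0.4495  0.4481  1.9417 -0.2979  0.7828  0.2426] 0.5995934564558831
shift units [-0.141 -0.069 -0.08 ] turn units [-1.135  0.221 -0.114]
```

>>> {"method": "servo_tool", "body": {"targets": [0.4,0,0,0,-1,0.1,0,0.4,0,0,0,-1,0.1,0,0.4,0,0,0,-1,0,0,0.4,0,0,0,-1,0,0,0.4,0,0,0,-1,0,0]}}

```text
time_s: 20.48
ee_pos: [0.4852, -0.2084, 0.1858]
orientation: [0.699, -0.121, 0.693, 0.129]
ft_force: [-0.3, -0.6, -0.7]
grip_width: 0.602
```

>>> {"method": "servo_tool", "body": {"targets": [0.4,0,0,0,-1,0,0,0.4,0,0,0,-1,0,0,0.4,0,0,0,-1,0,0,0.4,0,0,0,-1,0,0,0.4,0,0,0,-1,0,0]}}

```text
time_s: 21.1
ee_pos: [0.4852, -0.2084, 0.1857]
orientation: [0.616, -0.352, 0.607, 0.358]
ft_force: [0.3, -0.3, -0.3]
grip_width: 0.599
```

```bash
cat >> bar.py <<'E'
def pushB(phi):
    M=pushR(phi).as_matrix();return R.from_matrix(np.stack([M[:,0],-M[:,1],-M[:,2]],1))
E
python3 - <<'E'
from bar import *
s=r.observe();print(s['time_s'],s['ee_pos'],s['qpos'],s['grip_width']);need(tgt(-.115,.19,.003),pushB(0));need(tgt(-.115,.15,.003),pushB(20))
E
```

```text
21.1 [ 0.4852 -0.2084  0.1857] [ 0.2359  0.4278  0.088   1.906  -0.0704  0.8085  1.4173] 0.5990231475025606
shift units [-0.145  0.07  -0.079] turn units [-2.385  0.104  0.01 ]
shift units [ 1.188  0.069 -0.098] turn units [-2.379 -0.313 -2.467]
```

>>> {"method": "servo_tool", "body": {"targets": [0.4,0,0,0,-1,0.1,0,0.4,0,0,0,-1,0,0,0.4,0,0,0,-0.4,0,-0.6,0.4,0.3,0,0,0,0,-0.9,0.4,0.3,0,0,0,0,-1]}}

```text
time_s: 21.72
ee_pos: [0.4881, -0.209, 0.1682]
orientation: [0.615, -0.54, 0.457, 0.348]
ft_force: [2.0, 0.1, -1.2]
grip_width: 0.6
```

Run:
```python
from bar import *
s=r.observe();print(s['time_s'],s['ee_pos'],s['qpos'],s['grip_width']);need(tgt(-.12,.08,.003),pushB(20));need(tgt(-.12,.08,.003),pushB(28))
```

```text
21.725 [ 0.4881 -0.209   0.1682] [ 0.3749  0.3368 -0.0665  2.1914 -0.0793  0.2632  1.7727] 0.6000948492903395
shift units [ 2.632  1.357 -0.047] turn units [-0.011 -0.02   0.037]
shift units [ 2.632  1.357 -0.047] turn units [-0.01  -0.021 -0.963]
```

```bash
cat > clr.py <<'E'
import numpy as np
# coords (a fwd,b left,u up), bar near face at a=0, board z=0
def axes(phi,lam):
    p,l=np.radians([phi,lam])
    X=np.array([np.sin(p),-np.sin(l)*np.cos(p),-np.cos(l)*np.cos(p)])
    Z=np.array([0,np.cos(l),-np.sin(l)]);  # jaw, no fwd component
    Yf=np.cross(Z,X);Yf=Yf if Yf[0]>0 else -Yf
    return X,Yf,Z
def clr(phi,lam,btip,low=.004,hw=.0425):
    X,Y,Z=axes(phi,lam)
    cor=np.array([y*Y+z*Z for y in(-.011,.011) for z in(-.0145,.0145)])
    T=np.array([-cor[:,0].max(),btip,low-cor[:,2].min()])
    fr=T+cor[cor[:,0].argsort()[-2:]]
    g=np.linspace(-hw,hw,25);d=np.linspace(.073,.16,25)
    P=np.array([T-X*k+Y*y+Z*z for k in d for y in g for z in g])
    lo=np.array([.014,-.025,.0]);hi=np.array([.022,.025,.104])
    dt=np.linalg.norm(np.maximum(0,np.maximum(lo-P,P-hi)),axis=1).min()
    lo=np.array([0,-.075,0]);hi=np.array([.036,.075,.022])
    db=np.linalg.norm(np.maximum(0,np.maximum(lo-P,P-hi)),axis=1).min()
    return dt,db,T,fr[:,2],P[:,2].min()
if __name__=='__main__':
    for phi in(0,5,10,15,18):
        for lam in(0,15,25,30,35,40,45):
            dt,db,T,f,m=clr(phi,lam,.0);print(phi,lam,'tab',round(dt*1e3,1),'bar',round(db*1e3,1),'front edge heights',(f*1e3).round(1),'lowest body',round(m*1e3))
E
python3 clr.py
```

```text
0 0 tab 0.0 bar 55.0 front edge heights [4. 4.] lowest body 77
0 15 tab 0.0 bar 45.3 front edge heights [11.5  4. ] lowest body 67
0 25 tab 0.0 bar 36.3 front edge heights [16.3  4. ] lowest body 58
0 30 tab 0.0 bar 31.2 front edge heights [18.5  4. ] lowest body 53
0 35 tab 0.0 bar 25.8 front edge heights [20.6  4. ] lowest body 48
0 40 tab 0.0 bar 20.4 front edge heights [22.6  4. ] lowest body 42
0 45 tab 0.0 bar 15.3 front edge heights [24.5  4. ] lowest body 36
5 0 tab 0.0 bar 57.0 front edge heights [5.9 5.9] lowest body 74
5 15 tab 0.0 bar 47.2 front edge heights [13.4  5.9] lowest body 64
5 25 tab 0.0 bar 38.2 front edge heights [18.   5.7] lowest body 56
5 30 tab 0.0 bar 33.0 front edge heights [20.2  5.7] lowest body 51
5 35 tab 0.0 bar 27.6 front edge heights [22.2  5.6] lowest body 45
5 40 tab 0.0 bar 22.2 front edge heights [24.1  5.5] lowest body 40
5 45 tab 0.0 bar 17.2 front edge heights [25.9  5.4] lowest body 34
10 0 tab 0.0 bar 59.0 front edge heights [7.8 7.8] lowest body 70
10 15 tab 0.0 bar 49.4 front edge heights [15.2  7.7] lowest body 61
10 25 tab 0.0 bar 40.
[... 585 characters left out ...]
est body 44
15 35 tab 2.5 bar 32.0 front edge heights [25.3  8.7] lowest body 39
15 40 tab 2.5 bar 26.7 front edge heights [27.   8.4] lowest body 34
15 45 tab 3.6 bar 21.6 front edge heights [28.5  8. ] lowest body 28
18 0 tab 6.6 bar 62.3 front edge heights [10.8 10.8] lowest body 64
18 15 tab 6.6 bar 52.9 front edge heights [18.1 10.6] lowest body 54
18 25 tab 6.6 bar 44.0 front edge heights [22.4 10.2] lowest body 46
18 30 tab 6.6 bar 38.9 front edge heights [24.4  9.9] lowest body 42
18 35 tab 6.6 bar 33.5 front edge heights [26.2  9.6] lowest body 37
18 40 tab 6.6 bar 28.2 front edge heights [27.8  9.2] lowest body 32
18 45 tab 7.5 bar 23.2 front edge heights [29.3  8.8] lowest body 26
```

```bash
cat > pz.py <<'E'
from bar import *
from clr import axes,clr
def pose(phi,lam,gap,up,near=-.0848,b=.004):
    X,Yf,Z=axes(phi,lam);M=np.stack([[*bx,0],[*by,0],[0,0,1.]],1)
    dt,db,T,f,m=clr(phi,lam,0.)
    Rt=R.from_matrix(np.stack([M@X,-M@Yf,M@Z],1))
    return tgt(near-gap+T[0],.012+T[2]+up,b),Rt,f
def go(*a,**k):
    t,Rt,f=pose(*a,**k);print(np.array(t).round(4),np.linalg.det(Rt.as_matrix()).round(2));return need(t,Rt)
E
python3 - <<'E'
from pz import *
print(clr(20,18,0))
go(20,18,.025,.15);go(20,18,.025,.0)
E
```

```text
(np.float64(0.009367152908017694), np.float64(0.05141817920142266), array([-0.0103,  0.    ,  0.0121]), array([0.0201, 0.0112]), np.float64(0.05034134654090031))
[ 0.4773 -0.2076  0.1741] 1.0
shift units [-0.311  0.274 -0.021] turn units [-0.786  2.093  0.034]
[ 0.4773 -0.2076  0.0241] 1.0
shift units [ 4.379  2.008 -0.01 ] turn units [-0.786  2.093  0.034]
```

>>> {"method": "servo_tool", "body": {"targets": [1,-0.1,0.09,0,-0.26,0.7,0.01,1,-0.1,0.09,0,-0.26,0.7,0.01,1,-0.1,0.09,0,-0.26,0.7,0.01,1,0.4,0.19,0,0,0,0,1,0.4,0.19,0,0,0,0], "newtons": 30}}

```text
time_s: 22.35
ee_pos: [0.4764, -0.2115, 0.1402]
orientation: [-0.55, 0.585, -0.503, -0.32]
ft_force: [-0.0, -0.4, 0.4]
grip_width: 0.003
```

Run:
```python
from pz import *
s=r.observe();print(s['time_s'],s['ee_pos'],s['qpos'],s['grip_width'])
go(20,18,.025,.05);go(20,18,.025,.0)
```

```text
22.35 [ 0.4764 -0.2115  0.1402] [-0.0379  0.3967  0.2856  2.268   0.4015  0.1615  1.2414] 0.0026130490813332913
[ 0.4773 -0.2076  0.0741] 1.0
shift units [2.024 0.697 0.548] turn units [-0.285  0.837 -0.105]
[ 0.4773 -0.2076  0.0241] 1.0
shift units [3.57  1.234 0.864] turn units [-0.285  0.837 -0.105]
```

>>> {"method": "servo_tool", "body": {"targets": [1,0,0,0.2,-0.14,0.8,0,1,0,0,0.2,-0.14,0.8,0,1,0,0,0.1,0,0,0,1,0,0,0,0,0,0]}}

```text
time_s: 22.85
ee_pos: [0.4756, -0.2023, 0.1337]
orientation: [-0.506, 0.608, -0.54, -0.288]
ft_force: [0.4, -0.4, -0.1]
grip_width: 0.003
```

Run:
```python
from pz import *
s=r.observe();print(s['time_s'],s['ee_pos'],s['qpos'],s['grip_width'])
go(20,18,.025,.05);go(20,18,.025,.0);go(20,25,.025,.1)
```

```text
22.85 [ 0.4756 -0.2023  0.1337] [-0.3505  0.4758  0.5263  2.2937  0.7437  0.1718  0.789 ] 0.002861807906048278
[ 0.4773 -0.2076  0.0741] 1.0
shift units [1.86  0.536 0.49 ] turn units [-0.116 -0.15  -0.21 ]
[ 0.4773 -0.2076  0.0241] 1.0
shift units [3.354 1.043 1.028] turn units [-0.116 -0.15  -0.21 ]
[ 0.4773 -0.2076  0.1255] 1.0
shift units [ 0.322  0.014 -0.063] turn units [-0.403  0.677 -0.219]
```

>>> {"method": "servo_tool", "body": {"targets": [1,0.35,0.1,0.05,-0.1,0.1,-0.1,1,0.35,0.1,0.1,-0.1,0.1,-0.1,1,0.35,0.1,0.1,0,0,0,1,0.35,0.1,0.1,0,0,0,1,0,0,0,0,0,0]}}

```text
time_s: 23.48
ee_pos: [0.4756, -0.2098, 0.0952]
orientation: [-0.496, 0.621, -0.538, -0.28]
ft_force: [0.0, -0.4, 0.9]
grip_width: 0.0
```

Run:
```python
from pz import *
s=r.observe();print(s['time_s'],s['ee_pos'],s['qpos'],s['grip_width'])
go(20,18,.025,.0);go(20,22,.025,.0)
q=eyes.get_image('scene');save(q,'s16.png')
```

```text
23.475 [ 0.4756 -0.2098  0.0952] [-0.2556  0.5584  0.4065  2.3216  1.6236  0.1723 -0.1028] 0.00030003952306993013
[ 0.4773 -0.2076  0.0241] 1.0
shift units [2.078 0.699 0.909] turn units [ 0.012 -0.333 -0.084]
[ 0.4773 -0.2076  0.0249] 1.0
shift units [2.053 0.69  0.899] turn units [-0.156  0.138 -0.087]
```

```bash
sleep 1
```

```text
(no output)
```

View pics/s16.png

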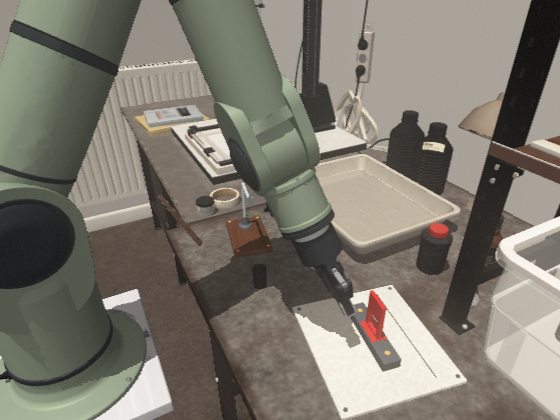

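>>> {"method": "servo_tool", "body": {"targets": [1,0.38,0.13,0.17,0,-0.1,-0.08,1,0.38,0.13,0.17,0,0,0,1,0.38,0.13,0.17,0,0,0,1,0.38,0.13,0.17,0,0,0,1,0,0,0,0,0,0]}}

```text
time_s: 24.15
ee_pos: [0.4773, -0.2066, 0.043]
orientation: [-0.501, 0.622, -0.531, -0.282]
ft_force: [0.1, -0.0, 0.3]
grip_width: 0.001
```

```bash
cat > tips.py <<'E'
from pz import *
def tips():
    s=r.observe();M=Rq(s['orientation']).as_matrix();p=np.array(s['ee_pos'])
    f=np.array([*bx,0]);l=np.array([*by,0])
    print('t',s['time_s'],'ee',p.round(4),'q',s['qpos'].round(2),'F',s['ft_force'].round(1))
    print('fwd lean',np.degrees(np.arcsin(M[:,0]@f)).round(1),'right lean',np.degrees(np.arcsin(-M[:,0]@l)).round(1),'jaw fwd comp deg',np.degrees(np.arcsin(M[:,2]@f)).round(1))
    for y in(-.011,.011):
        for z in(-.0145,.0145):
            c=p+M[:,1]*y+M[:,2]*z;q=c[:2]-lm;print('corner y%+d z%+d'%(np.sign(y),np.sign(z)),'a %.1f b %.1f h %.1f'%(1e3*q@bx,1e3*q@by,1e3*(c[2]-.012)))
E
python3 - <<'E'
from tips import *
tips();go(20,20,.02,.0)
E
```

```text
t 24.15 ee [ 0.4773 -0.2066  0.043 ] q [-0.02  0.64  0.1   2.33  2.    0.35 -0.48] F [ 0.1 -0.   0.3]
fwd lean 20.0 right lean 18.8 jaw fwd comp deg 0.5
corner y-1 z-1 a -110.1 b -7.5 h 39.5
corner y-1 z+1 a -109.8 b 19.8 h 29.7
corner y+1 z-1 a -130.7 b -9.9 h 32.4
corner y+1 z+1 a -130.5 b 17.4 h 22.6
[ 0.4822 -0.2085  0.0245] 1.0
shift units [0.615 0.042 0.182] turn units [-0.062 -0.001 -0.006]
```

>>> {"method": "servo_tool", "body": {"targets": [1,0.3,0.02,0.09,-0.06,0,0,1,0.3,0.02,0.09,0,0,0,1,0,0,0,0,0,0]}}

```text
time_s: 24.52
ee_pos: [0.4825, -0.2076, 0.0242]
orientation: [-0.498, 0.625, -0.53, -0.285]
ft_force: [-0.3, 0.4, 0.5]
grip_width: 0.001
```

Run:
```python
from tips import *
tips()
q=eyes.get_image('scene');cr=q['img'][220:400,280:480];cv2.imwrite('pics/s17.png',cv2.resize(cr,None,fx=3.3,fy=3.3,interpolation=cv2.INTER_CUBIC)[:,:,::-1])
q=eyes.get_image('wrist');save(q,'w17.png')
```

```text
t 24.525 ee [ 0.4825 -0.2076  0.0242] q [ 0.02  0.69  0.05  2.31  2.05  0.38 -0.52] F [-0.3  0.4  0.5]
fwd lean 20.0 right lean 18.7 jaw fwd comp deg -0.1
corner y-1 z-1 a -104.6 b -7.4 h 20.7
corner y-1 z+1 a -104.6 b 19.9 h 10.8
corner y+1 z-1 a -125.3 b -10.0 h 13.7
corner y+1 z+1 a -125.3 b 17.3 h 3.7
```

```bash
sleep 1
```

```text
(no output)
```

View pics/s17.png

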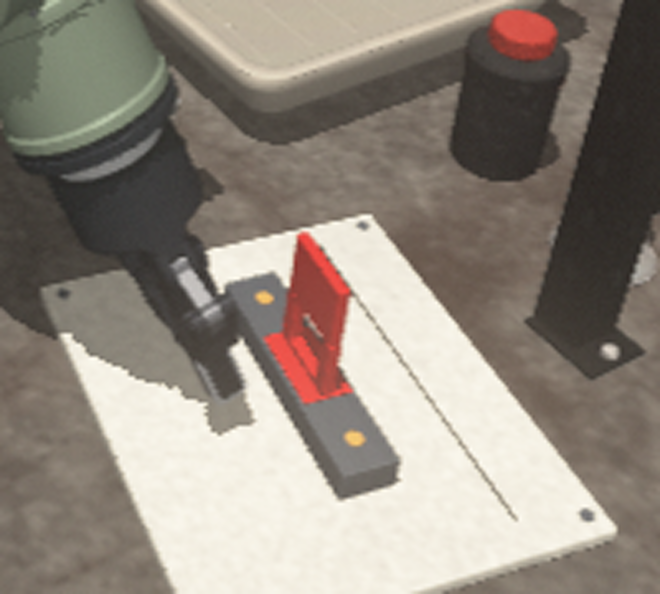

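View pics/w17.png

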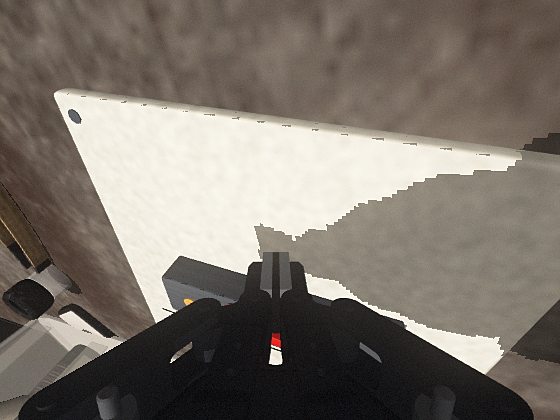

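>>> {"method": "servo_tool", "body": {"targets": [1,0.17,-0.47,0,0,0,0,1,0.057,-0.157,0,0,0,0,1,0.057,-0.157,0,0,0,0,1,0.057,-0.157,0,0,0,0,1,0,0,0,0,0,0]}}

```text
time_s: 25.25
ee_pos: [0.5124, -0.213, 0.025]
orientation: [-0.498, 0.625, -0.529, -0.284]
ft_force: [0.2, -0.2, 0.0]
grip_width: -0.0
```

Run:
```python
from tips import *
tips()
q=eyes.get_image('scene');cr=q['img'][220:400,280:480];cv2.imwrite('pics/s18.png',cv2.resize(cr,None,fx=3.3,fy=3.3,interpolation=cv2.INTER_CUBIC)[:,:,::-1])
q=eyes.get_image('top');save(q,'t18.png')
```

```text
t 25.25 ee [ 0.5124 -0.213   0.025 ] q [-0.03  0.71  0.13  2.24  1.98  0.31 -0.45] F [ 0.2 -0.2  0. ]
fwd lean 20.1 right lean 18.7 jaw fwd comp deg -0.1
corner y-1 z-1 a -74.2 b -7.2 h 21.5
corner y-1 z+1 a -74.2 b 20.1 h 11.6
corner y+1 z-1 a -94.9 b -9.8 h 14.4
corner y+1 z+1 a -94.9 b 17.5 h 4.5
```

```bash
sleep 1
```

```text
(no output)
```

View pics/s18.png

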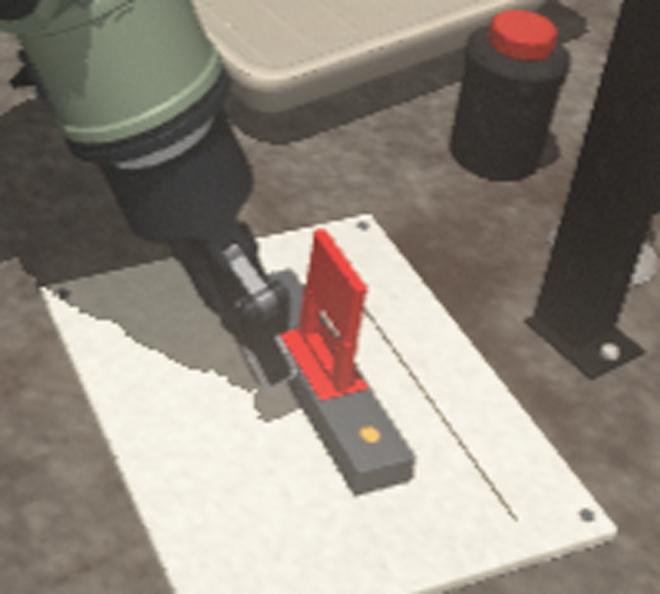

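View pics/t18.png

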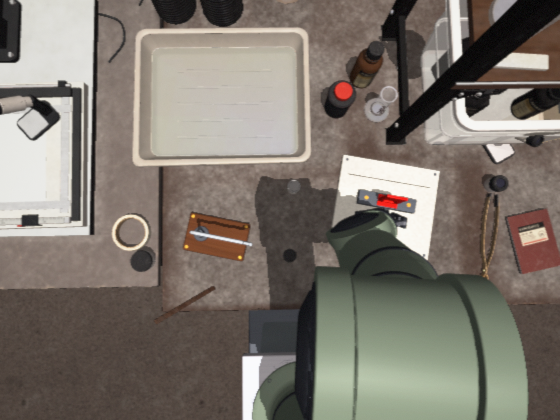

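>>> {"method": "servo_tool", "body": {"targets": [1,0.1,-0.141,0.016,0,0,0,1,0.067,-0.151,0.006,0,0,0,1,0.057,-0.157,0,0,0,0,1,0.057,-0.157,0,0,0,0,1,0.057,-0.157,0,0,0,0]}}

```text
time_s: 25.98
ee_pos: [0.5372, -0.2175, 0.0231]
orientation: [-0.498, 0.625, -0.529, -0.284]
ft_force: [-1.9, 0.4, 0.0]
grip_width: -0.001
```

```bash
cat > mt.py <<'E'
from meas import *
def top_meas(n,tag):
    """rectify a view to the plane z=.034 (bar top) and z=.012 (line) in (a,b) mm; upscale 4 px/mm"""
    p=eyes.get_image(n);out={}
    V=np.array(p['view']);
    for z in(.034,.012):
        A,B=np.meshgrid(np.arange(-80,40.1,.25),np.arange(130,-130.1,-.25),indexing='ij')
        A=A[::-1]  # far at top
        W=np.stack([lm[0]+bx[0]*A/1e3+by[0]*B/1e3,lm[1]+bx[1]*A/1e3+by[1]*B/1e3,np.full(A.shape,z)],-1)
        c=W@V[:3,:3].T+V[:3,3];u=p['fx']*c[...,0]/-c[...,2]+p['cx'];v=p['fy']*(-c[...,1])/-c[...,2]+p['cy']
        out[z]=cv2.remap(p['img'],u.astype(np.float32),v.astype(np.float32),cv2.INTER_CUBIC)
        cv2.imwrite('pics/%s_%s_%d.png'%(tag,n,z*1e3),cv2.resize(out[z],(780,361))[:,:,::-1])
    g=out[.012].min(-1).astype(float);h=out[.034].min(-1).astype(float)
    av=np.arange(-80,40.1,.25)[::-1];bv=np.arange(130,-130.1,-.25)
    li=[];ed=[]
    for j,b in enumerate(bv):
        if abs(b)<106:
            k=(av>-8)&(av<8);col=g[k,j];d=np.median(col)-col
            if d.max()>25: w=(d-d.max()*.4).clip(0);li.append((b,(w*av[k]).sum()/w.sum()))
    return p,out,np.array(li),av,bv,h
E
python3 - <<'E'
from tips import *
from mt import *
tips()
for n in('top','scene'):
    p,out,li,av,bv,h=top_meas(n,'a')
    print(n,len(li),np.polyfit(li[:,0],li[:,1],1) if len(li)>10 else '')
E
```

```text
t 25.975 ee [ 0.5372 -0.2175  0.0231] q [-0.07  0.73  0.19  2.18  1.91  0.26 -0.38] F [-1.9  0.4  0. ]
fwd lean 20.0 right lean 18.7 jaw fwd comp deg -0.1
corner y-1 z-1 a -49.1 b -7.0 h 19.6
corner y-1 z+1 a -49.1 b 20.2 h 9.7
corner y+1 z-1 a -69.7 b -9.6 h 12.5
corner y+1 z+1 a -69.8 b 17.6 h 2.6
top 838 [-0.0069 -1.889 ]
scene 617 [ 0.0081 -3.3062]
```

```bash
sleep 1
```

```text
(no output)
```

View pics/a_top_34.png

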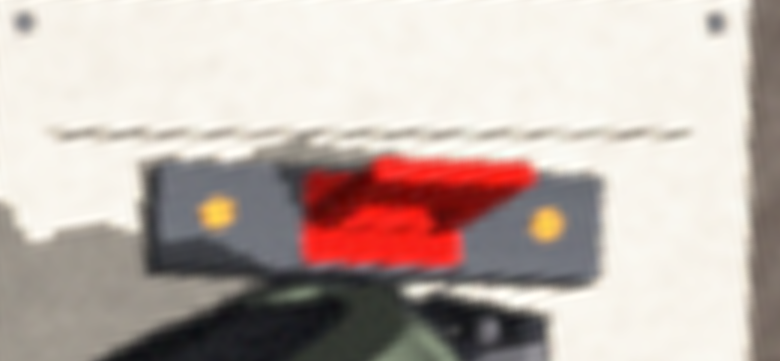

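View pics/a_scene_34.png

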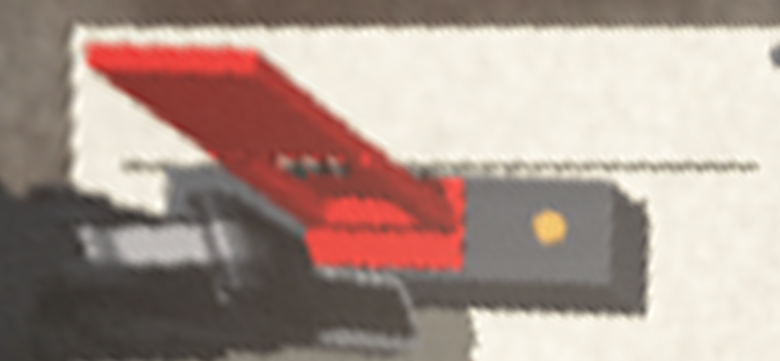

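```bash
cat >> mt.py <<'E'
def bar_edges(h,av,bv,lo,hi,bands,kind):
    res=[]
    for b0,b1 in bands:
        for j,b in enumerate(bv):
            if b0<b<b1:
                k=np.nonzero((av>lo)&(av<hi))[0];col=cv2.GaussianBlur(h[k,j].reshape(-1,1),(1,5),0).ravel()
                # half-level crossing between bright board and dark bar
                d=np.diff(col)*kind;i=int(np.argmax(d));
                if d[i]>6:
                    w=d[max(0,i-4):i+5].clip(0);aa=av[k][max(0,i-4):i+5][:len(w)];res.append((b,(w*aa).sum()/w.sum()))
    return np.array(res)
def rob(P):
    f=np.polyfit(P[:,0],P[:,1],1)
    for _ in range(4):
        e=P[:,1]-np.polyval(f,P[:,0]);P=P[abs(e)<max(.6,2*np.median(abs(e)))];f=np.polyfit(P[:,0],P[:,1],1)
    return f,len(P)
def rep(tag,n,lo,hi,bands,bc=4.):
    p,out,li,av,bv,h=top_meas(n,tag);lf,_=rob(li);E=bar_edges(h,av,bv,lo,hi,bands,-1);ef,k=rob(E)
    d=lambda b:np.polyval(ef,b)-np.polyval(lf,b)
    print(n,'line',lf.round(4),'edge',ef.round(4),k,'gap left end %.1f mid %.1f right end %.1f'%(d(bc+75),d(bc),d(bc-75)),'yaw deg',np.degrees(ef[0]-lf[0]).round(2))
E
python3 - <<'E'
from mt import *
rep('b','top',-24,-6,[(45,76),(-65,-50)])
rep('b','scene',-30,-6,[(60,68),(-65,-27)])
E
```

```text
top line [-0.0068 -2.7493] edge [  0.043  -14.1573] 138 gap left end -7.5 mid -11.2 right end -14.9 yaw deg 2.85
scene line [-0.0245 -5.0612] edge [ -0.0027 -13.9168] 159 gap left end -7.1 mid -8.8 right end -10.4 yaw deg 1.24
```

View pics/b_top_12.png

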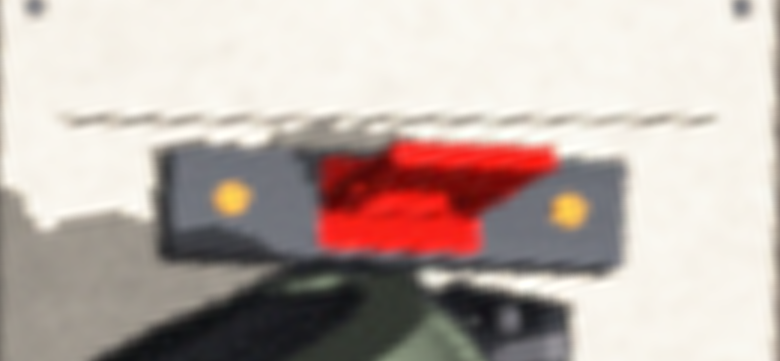

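View pics/b_scene_12.png

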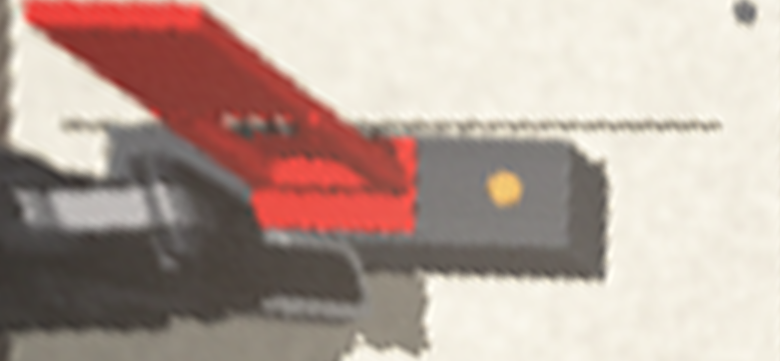

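```bash
sed -i 's/(av>-8)&(av<8)/(av>-4.5)\&(av<4.5)/' mt.py; sed -i "s/if abs(b)<106:/if abs(b)<106 and (n=='top' or b<-35):/" mt.py
python3 - <<'E'
from mt import *
rep('c','top',-24,-6,[(45,76),(-65,-50)])
rep('c','scene',-30,-6,[(60,68),(-65,-27)])
rep('c','scene',-30,-6,[(-65,-27)])
E
```

```text
top line [-0.0011 -0.1006] edge [  0.0427 -14.1281] 145 gap left end -10.6 mid -13.9 right end -17.1 yaw deg 2.51
scene line [ 0.0013 -1.6991] edge [ -0.0024 -13.9169] 160 gap left end -12.5 mid -12.2 right end -12.0 yaw deg -0.21
scene line [ 0.0013 -1.6947] edge [  0.003  -13.6395] 140 gap left end -11.8 mid -11.9 right end -12.1 yaw deg 0.1
```

```bash
cat > dots.py <<'E'
from mt import *
def dots(n='top',st=None,zt=.034,show=True,p=None):
    p=p or eyes.get_image(n);hsv=cv2.cvtColor(p['img'],cv2.COLOR_RGB2HSV).astype(int)
    C=cloud(p,st);q=C[...,:2]-lm
    k=(hsv[...,0]>12)&(hsv[...,0]<32)&(hsv[...,1]>90)&(hsv[...,2]>100)&(abs(q@bx)<.13)&(abs(q@by)<.1)&(C[...,2]>.025)&(C[...,2]<.045)
    nn,lab,stt,_=cv2.connectedComponentsWithStats(k.astype(np.uint8));D=[]
    for i in range(1,nn):
        if stt[i,4]<4: continue
        x0,y0=max(0,stt[i,0]-1),max(0,stt[i,1]-1);sub=p['img'][y0:y0+stt[i,3]+2,x0:x0+stt[i,2]+2].astype(float)
        w=(sub[...,0]-sub[...,2]).clip(0);w=(w-.25*w.max()).clip(0);vv,uu=np.mgrid[y0:y0+w.shape[0],x0:x0+w.shape[1]]
        c=((w*uu).sum()/w.sum(),(w*vv).sum()/w.sum());W=atz(p,c,zt,st)[:2]-lm;D.append((1e3*W@bx,1e3*W@by,stt[i,4]))
    D=sorted(D,key=lambda t:-t[1])
    print(n,'dots a,b,n',[tuple(np.round(d,1)) for d in D])
    if len(D)==2:
        (a1,b1,_),(a2,b2,_)=D;print('  centre a %.1f b %.1f spacing %.1f far edge a %.1f yaw(left fwd) %.2f deg'%((a1+a2)/2,(b1+b2)/2,np.hypot(a1-a2,b1-b2),(a1+a2)/2+18,np.degrees(np.arctan2(a1-a2,b1-b2))))
    return D
E
python3 - <<'E'
from dots import *
dots();dots();dots('scene')
E
```

```text
top dots a,b,n [(np.float64(-30.1), np.float64(57.7), np.float64(14.0)), (np.float64(-34.0), np.float64(-52.4), np.float64(15.0))]
  centre a -32.0 b 2.7 spacing 110.1 far edge a -14.0 yaw(left fwd) 2.07 deg
top dots a,b,n [(np.float64(-30.0), np.float64(57.7), np.float64(14.0)), (np.float64(-34.0), np.float64(-52.4), np.float64(15.0))]
  centre a -32.0 b 2.7 spacing 110.1 far edge a -14.0 yaw(left fwd) 2.08 deg
scene dots a,b,n [(np.float64(-35.6), np.float64(-53.3), np.float64(22.0))]
```

```bash
cat >> tips.py <<'E'
def mv(da,db,dz=0):
    s=r.observe();M=Rq(s['orientation']).as_matrix();v=np.array([*bx,0])*da+np.array([*by,0])*db+np.array([0,0,dz]);print('move',da,db,dz,'->',(M.T@v/30).round(3))
E
python3 - <<'E'
from tips import *
mv(-8,0);mv(0,-28);mv(8,0);mv(0,0,1.5);mv(5,0);mv(1,0)
E
```

```text
move -8 0 0 -> [-0.091  0.251  0.   ]
move 0 -28 0 -> [ 0.299  0.11  -0.877]
move 8 0 0 -> [ 0.091 -0.251 -0.   ]
move 0 0 1.5 -> [-0.044 -0.016 -0.017]
move 5 0 0 -> [ 0.057 -0.157 -0.   ]
move 1 0 0 -> [ 0.011 -0.031 -0.   ]
```

>>> {"method": "servo_tool", "body": {"targets": [1,-0.091,0.251,0,0,0,0,1,0.15,0.055,-0.44,0,0,0,1,0.15,0.055,-0.44,0,0,0,1,0.091,-0.251,0,0,0,0,1,0.034,-0.093,0,0,0,0]}}

```text
time_s: 27.1
ee_pos: [0.5349, -0.2453, 0.0231]
orientation: [-0.498, 0.625, -0.529, -0.284]
ft_force: [-3.6, -0.5, 1.8]
grip_width: -0.0
```

>>> {"method": "servo_tool", "body": {"targets": [1,0,0,0,0,0,0]}}

```text
time_s: 27.22
ee_pos: [0.5349, -0.2449, 0.023]
orientation: [-0.498, 0.625, -0.529, -0.285]
ft_force: [-0.6, 0.1, -0.1]
grip_width: -0.004
```

Run:
```python
from dots import *
from tips import *
tips();dots()
```

```text
t 27.225 ee [ 0.5349 -0.2449  0.023 ] q [ 0.    0.73  0.18  2.17  1.97  0.25 -0.38] F [-0.6  0.1 -0.1]
fwd lean 20.1 right lean 18.7 jaw fwd comp deg -0.1
corner y-1 z-1 a -46.3 b -34.4 h 19.5
corner y-1 z+1 a -46.3 b -7.2 h 9.6
corner y+1 z-1 a -66.9 b -37.0 h 12.4
corner y+1 z+1 a -67.0 b -9.8 h 2.5
top dots a,b,n [(np.float64(-28.7), np.float64(59.5), np.float64(17.0)), (np.float64(-30.0), np.float64(-51.0), np.float64(17.0))]
  centre a -29.3 b 4.3 spacing 110.5 far edge a -11.3 yaw(left fwd) 0.69 deg
```

>>> {"method": "servo_tool", "body": {"targets": [1,0.019,-0.052,0,0,0,0,1,0,0,0,0,0,0]}}

```text
time_s: 27.52
ee_pos: [0.5362, -0.2456, 0.023]
orientation: [-0.498, 0.625, -0.529, -0.285]
ft_force: [-0.6, 0.3, -0.3]
grip_width: -0.002
```

Run:
```python
from dots import *
from tips import *
tips();dots();p,out,li,av,bv,h=top_meas('top','d');print(rob(li))
```

```text
t 27.525 ee [ 0.5362 -0.2456  0.023 ] q [ 0.    0.74  0.18  2.17  1.97  0.25 -0.37] F [-0.6  0.3 -0.3]
fwd lean 20.0 right lean 18.7 jaw fwd comp deg -0.1
corner y-1 z-1 a -44.9 b -34.9 h 19.5
corner y-1 z+1 a -44.9 b -7.7 h 9.6
corner y+1 z-1 a -65.5 b -37.5 h 12.4
corner y+1 z+1 a -65.6 b -10.3 h 2.5
top dots a,b,n [(np.float64(-28.1), np.float64(59.1), np.float64(19.0)), (np.float64(-28.5), np.float64(-50.8), np.float64(16.0))]
  centre a -28.3 b 4.2 spacing 110.0 far edge a -10.3 yaw(left fwd) 0.22 deg
(array([ 0.0061, -1.4847]), 643)
```

Run:
```python
from tips import *
mv(-6,0);mv(0,17);mv(6,0);mv(2,0)
```

```text
move -6 0 0 -> [-0.069  0.188  0.   ]
move 0 17 0 -> [-0.182 -0.067  0.533]
move 6 0 0 -> [ 0.069 -0.188 -0.   ]
move 2 0 0 -> [ 0.023 -0.063 -0.   ]
```

>>> {"method": "servo_tool", "body": {"targets": [1,-0.069,0.188,0,0,0,0,1,-0.182,-0.067,0.533,0,0,0,1,0.069,-0.188,0,0,0,0,1,0.034,-0.094,0,0,0,0,1,0.023,-0.063,0,0,0,0]}}

```text
time_s: 28.25
ee_pos: [0.544, -0.2308, 0.0231]
orientation: [-0.498, 0.625, -0.53, -0.284]
ft_force: [-2.8, 0.9, -0.9]
grip_width: -0.001
```

>>> {"method": "servo_tool", "body": {"targets": [1,0,0,0,0,0,0]}}

```text
time_s: 28.38
ee_pos: [0.5441, -0.2306, 0.0231]
orientation: [-0.498, 0.625, -0.53, -0.284]
ft_force: [-0.0, -0.7, -0.1]
grip_width: 0.002
```

Run:
```python
from dots import *
from tips import *
tips();dots();p,out,li,av,bv,h=top_meas('top','e')
```

```text
t 28.375 ee [ 0.5441 -0.2306  0.0231] q [-0.05  0.74  0.21  2.16  1.9   0.24 -0.35] F [-0.  -0.7 -0.1]
fwd lean 20.0 right lean 18.7 jaw fwd comp deg -0.0
corner y-1 z-1 a -39.9 b -18.7 h 19.6
corner y-1 z+1 a -39.9 b 8.6 h 9.7
corner y+1 z-1 a -60.5 b -21.3 h 12.5
corner y+1 z+1 a -60.6 b 6.0 h 2.6
top dots a,b,n [(np.float64(-24.6), np.float64(58.3), np.float64(17.0)), (np.float64(-22.1), np.float64(-51.9), np.float64(17.0))]
  centre a -23.3 b 3.2 spacing 110.2 far edge a -5.3 yaw(left fwd) -1.27 deg
```

```bash
sleep 1
```

```text
(no output)
```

View pics/e_top_12.png

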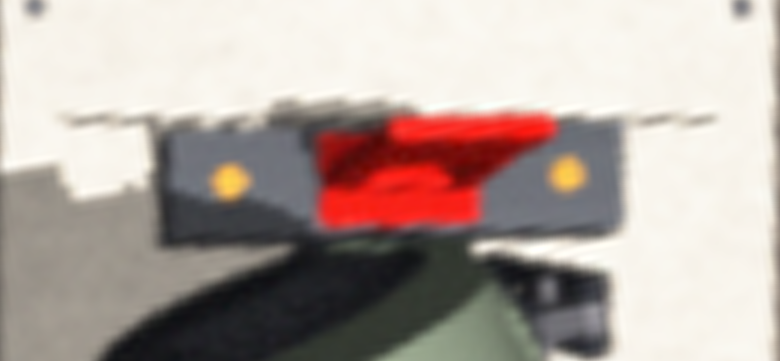

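>>> {"method": "servo_tool", "body": {"targets": [1,-0.069,0.188,0,0,0,0,1,-0.193,-0.071,0.564,0,0,0,1,0.069,-0.188,0,0,0,0,1,0.029,-0.079,0,0,0,0,1,0,0,0,0,0,0]}}

```text
time_s: 29.1
ee_pos: [0.5499, -0.2135, 0.0232]
orientation: [-0.498, 0.625, -0.53, -0.284]
ft_force: [0.0, -0.6, -0.2]
grip_width: -0.003
```

Run:
```python
from dots import *
from tips import *
tips();dots();p,out,li,av,bv,h=top_meas('top','f')
```

```text
t 29.1 ee [ 0.5499 -0.2135  0.0232] q [-0.11  0.75  0.23  2.16  1.83  0.23 -0.32] F [ 0.  -0.6 -0.2]
fwd lean 20.0 right lean 18.7 jaw fwd comp deg -0.0
corner y-1 z-1 a -37.3 b -0.8 h 19.7
corner y-1 z+1 a -37.3 b 26.4 h 9.8
corner y+1 z-1 a -57.9 b -3.4 h 12.6
corner y+1 z+1 a -57.9 b 23.8 h 2.7
top dots a,b,n [(np.float64(-21.3), np.float64(56.6), np.float64(15.0)), (np.float64(-19.3), np.float64(-53.4), np.float64(13.0))]
  centre a -20.3 b 1.6 spacing 110.0 far edge a -2.3 yaw(left fwd) -1.00 deg
```

Run:
```python
from dots import *
p=eyes.get_image('top');im=cv2.imread('pics/top14.png')[:,:,::-1].copy();q=dict(p);q['img']=im
import h
# no depth: fake z_map by plane z=.034
M=c2w(q);hh,ww=q['z_map'].shape;u,v=np.meshgrid(np.arange(ww),np.arange(hh));d=np.stack([(u-q['cx'])/q['fx'],-(v-q['cy'])/q['fy'],-np.ones_like(u,float)],-1)@M[:3,:3].T
q['z_map']=((.034-M[2,3])/d[...,2]).astype(np.float32)
dots(p=q)
# scene14 likewise
p=eyes.get_image('scene');im=cv2.imread('pics/scene14.png')[:,:,::-1].copy();q=dict(p);q['img']=im;M=c2w(q)
d=np.stack([(u-q['cx'])/q['fx'],-(v-q['cy'])/q['fy'],-np.ones_like(u,float)],-1)@M[:3,:3].T;q['z_map']=((.034-M[2,3])/d[...,2]).astype(np.float32)
dots(p=q)
# wrist dots at w14
```

```text
top dots a,b,n [(np.float64(-67.5), np.float64(58.3), np.float64(15.0)), (np.float64(-67.7), np.float64(-51.8), np.float64(14.0))]
  centre a -67.6 b 3.3 spacing 110.1 far edge a -49.6 yaw(left fwd) 0.12 deg
top dots a,b,n [(np.float64(-68.7), np.float64(57.1), np.float64(14.0)), (np.float64(-69.1), np.float64(-52.7), np.float64(22.0))]
  centre a -68.9 b 2.2 spacing 109.9 far edge a -50.9 yaw(left fwd) 0.19 deg
```

Run:
```python
from tips import *
mv(-6,0);mv(0,22);mv(6,0);mv(1,0)
```

```text
move -6 0 0 -> [-0.069  0.188  0.   ]
move 0 22 0 -> [-0.235 -0.086  0.689]
move 6 0 0 -> [ 0.069 -0.188 -0.   ]
move 1 0 0 -> [ 0.011 -0.031 -0.   ]
```

>>> {"method": "servo_tool", "body": {"targets": [1,-0.069,0.188,0,0,0,0,1,-0.235,-0.086,0.689,0,0,0,1,0.057,-0.157,0,0,0,0,1,0.023,-0.062,0,0,0,0,1,0,0,0,0,0,0]}}

```text
time_s: 29.92
ee_pos: [0.5548, -0.1921, 0.0232]
orientation: [-0.498, 0.625, -0.53, -0.284]
ft_force: [0.8, -0.4, -0.0]
grip_width: -0.003
```

Run:
```python
from dots import *
from tips import *
tips();dots();dots('scene');p,out,li,av,bv,h=top_meas('top','g')
```

```text
t 29.925 ee [ 0.5548 -0.1921  0.0232] q [-0.17  0.75  0.25  2.15  1.75  0.23 -0.28] F [ 0.8 -0.4 -0. ]
fwd lean 20.0 right lean 18.7 jaw fwd comp deg -0.0
corner y-1 z-1 a -36.4 b 21.2 h 19.7
corner y-1 z+1 a -36.4 b 48.4 h 9.8
corner y+1 z-1 a -57.1 b 18.6 h 12.6
corner y+1 z+1 a -57.1 b 45.8 h 2.7
top dots a,b,n [(np.float64(-19.9), np.float64(56.2), np.float64(14.0)), (np.float64(-19.0), np.float64(-53.8), np.float64(16.0))]
  centre a -19.4 b 1.2 spacing 110.0 far edge a -1.4 yaw(left fwd) -0.49 deg
scene dots a,b,n [(np.float64(-21.8), np.float64(54.9), np.float64(16.0)), (np.float64(-20.6), np.float64(-54.7), np.float64(23.0))]
  centre a -21.2 b 0.1 spacing 109.7 far edge a -3.2 yaw(left fwd) -0.62 deg
```

>>> {"method": "servo_tool", "body": {"targets": [1,0.009,-0.025,0,0,0,0,1,0,0,0,0,0,0]}}

```text
time_s: 30.32
ee_pos: [0.5556, -0.1919, 0.0231]
orientation: [-0.498, 0.625, -0.53, -0.284]
ft_force: [-1.7, -0.3, 1.0]
grip_width: -0.002
```

Run:
```python
from dots import *
from tips import *
tips();dots();dots('scene');mv(-40,0,20);mv(-20,0,60)
```

```text
t 30.325 ee [ 0.5556 -0.1919  0.0231] q [-0.17  0.75  0.25  2.15  1.75  0.23 -0.28] F [-1.7 -0.3  1. ]
fwd lean 20.0 right lean 18.7 jaw fwd comp deg -0.0
corner y-1 z-1 a -35.7 b 21.5 h 19.6
corner y-1 z+1 a -35.7 b 48.8 h 9.7
corner y+1 z-1 a -56.4 b 18.9 h 12.5
corner y+1 z+1 a -56.4 b 46.2 h 2.6
top dots a,b,n [(np.float64(-19.3), np.float64(56.2), np.float64(16.0)), (np.float64(-18.8), np.float64(-53.8), np.float64(16.0))]
  centre a -19.0 b 1.2 spacing 110.0 far edge a -1.0 yaw(left fwd) -0.22 deg
scene dots a,b,n [(np.float64(-21.0), np.float64(55.2), np.float64(17.0)), (np.float64(-20.6), np.float64(-54.7), np.float64(23.0))]
  centre a -20.8 b 0.2 spacing 109.8 far edge a -2.8 yaw(left fwd) -0.25 deg
move -40 0 20 -> [-1.045  1.038 -0.227]
move -20 0 60 -> [-1.994 -0.017 -0.683]
```

>>> {"method": "servo_tool", "body": {"targets": [1,-0.3,0.5,0,0,0,0,1,-0.5,0.6,-0.15,0,0,0,1,-0.9,0,-0.3,0,0,0,1,-0.9,0,-0.3,0,0,0,1,-0.9,0,-0.3,0,0,0]}}

```text
time_s: 31.05
ee_pos: [0.491, -0.1791, 0.1144]
orientation: [-0.498, 0.625, -0.529, -0.284]
ft_force: [-0.5, 0.0, 0.1]
grip_width: -0.002
```

>>> {"method": "servo_tool", "body": {"targets": [1,-0.9,0,-0.3,0,0,0,1,-0.9,0,-0.3,0,0,0,1,-0.3,0,0,0,0,0]}}

```text
time_s: 31.42
ee_pos: [0.4705, -0.1723, 0.1768]
orientation: [-0.499, 0.625, -0.529, -0.283]
ft_force: [0.5, 0.1, 0.2]
grip_width: -0.003
```

Run:
```python
from dots import *
from tips import *
s=r.observe();print(s['time_s'],s['ee_pos'],s['qpos']);dots();dots('scene')
p,out,li,av,bv,h=top_meas('top','h');f,k=rob(li);print(f,k)
p,out,li,av,bv,h=top_meas('scene','h');f,k=rob(li);print(f,k)
need(tgt(.03,.2,.0),down(79.4))
q=eyes.get_image('wrist');save(q,'w20.png')
```

```text
31.425 [ 0.4705 -0.1723  0.1768] [-0.2342  0.3145  0.2479  2.3017  0.9511  0.3907  0.5726]
top dots a,b,n [(np.float64(-19.2), np.float64(56.2), np.float64(16.0)), (np.float64(-18.8), np.float64(-53.7), np.float64(16.0))]
  centre a -19.0 b 1.2 spacing 110.0 far edge a -1.0 yaw(left fwd) -0.21 deg
scene dots a,b,n [(np.float64(-21.0), np.float64(55.2), np.float64(17.0)), (np.float64(-20.6), np.float64(-54.7), np.float64(23.0))]
  centre a -20.8 b 0.3 spacing 109.8 far edge a -2.8 yaw(left fwd) -0.20 deg
[ 0.0007 -0.1206] 158
[-0.0058 -2.3345] 116
shift units [ 1.525 -5.234 -1.467] turn units [ 0.445 -2.478  2.479]
```

```bash
sleep 1
```

```text
(no output)
```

View pics/w20.png

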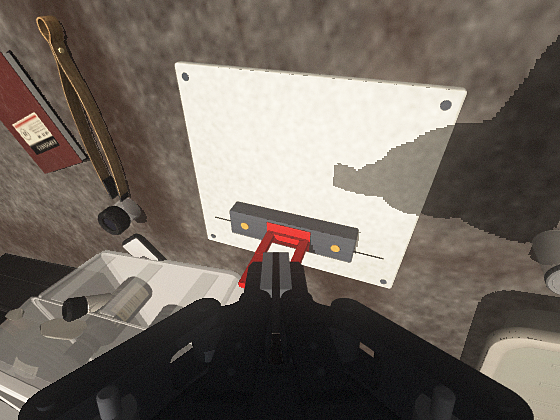

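View pics/h_top_12.png

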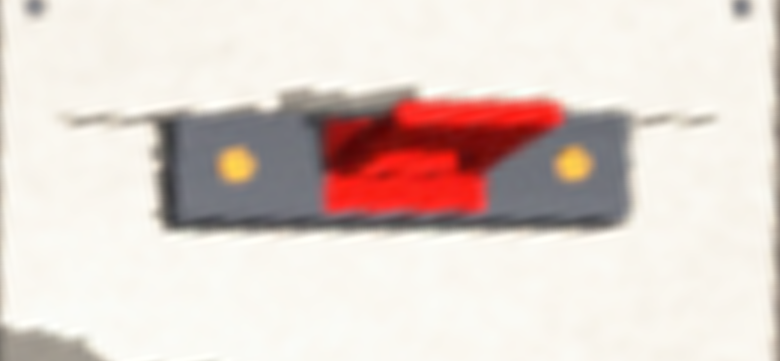

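View pics/h_scene_12.png

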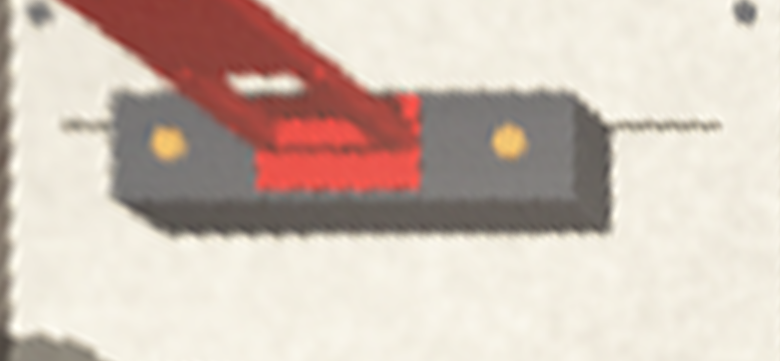

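Run:
```python
from yaw import *
from bar import *
plan(tgt(.035,.2,.0),7,Rt=down(79.4))
```

```text
[ 0.22 -0.77 -0.21] [ 0.06 -0.35  0.35]
[ 0.18 -0.78 -0.21] [ 0.06 -0.35  0.35]
[ 0.13 -0.79 -0.21] [ 0.06 -0.35  0.35]
[ 0.08 -0.8  -0.21] [ 0.06 -0.35  0.35]
[ 0.03 -0.8  -0.21] [ 0.06 -0.35  0.35]
[-0.02 -0.81 -0.2 ] [ 0.06 -0.35  0.35]
[-0.07 -0.8  -0.19] [ 0.06 -0.35  0.35]
```

>>> {"method": "servo_tool", "body": {"targets": [1,0.22,-0.77,-0.21,0.06,-0.35,0.35,1,0.18,-0.78,-0.21,0.06,-0.35,0.35,1,0.13,-0.79,-0.21,0.06,-0.35,0.35,1,0.08,-0.8,-0.21,0.06,-0.35,0.35,1,0.03,-0.8,-0.21,0.06,-0.35,0.35]}}

```text
time_s: 32.3
ee_pos: [0.5809, -0.2202, 0.1923]
orientation: [0.532, -0.509, 0.544, 0.403]
ft_force: [-1.2, 0.8, 0.2]
grip_width: 0.001
```

>>> {"method": "servo_tool", "body": {"targets": [1,-0.02,-0.81,-0.2,0.06,-0.35,0.35,1,-0.07,-0.8,-0.19,0.06,-0.35,0.35,1,0,0,0,0,0,0,1,0,0,0,0,0,0]}}

```text
time_s: 32.8
ee_pos: [0.6251, -0.2386, 0.1996]
orientation: [0.541, -0.458, 0.545, 0.447]
ft_force: [-0.4, 0.4, 0.7]
grip_width: 0.003
```

Run:
```python
from dots import *
s=r.observe();print(s['time_s'],s['ee_pos'],s['qpos'])
q=eyes.get_image('wrist');save(q,'w21.png');dots('wrist',st=s,p=q)
```

```text
32.8 [ 0.6251 -0.2386  0.1996] [ 0.3626  0.6211 -0.1464  1.5088  0.1157  1.0111  1.5712]
wrist dots a,b,n [(np.float64(-18.8), np.float64(56.4), np.float64(75.0)), (np.float64(-18.7), np.float64(-53.7), np.float64(83.0))]
  centre a -18.8 b 1.3 spacing 110.1 far edge a -0.8 yaw(left fwd) -0.08 deg
```

```bash
sleep 1
```

```text
(no output)
```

View pics/w21.png

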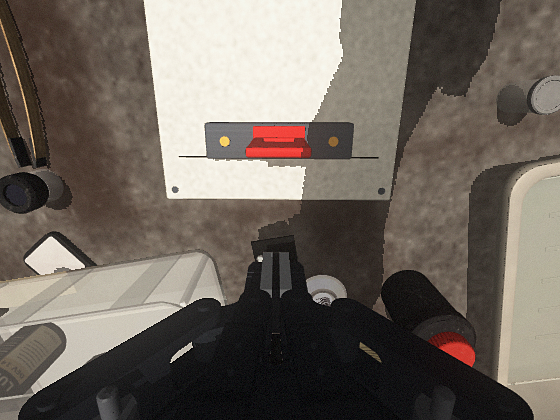

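Run:
```python
from meas import *
from dots import dots
s=r.observe();q=eyes.get_image('wrist')
K=lambda v:(lambda c:v)
L=linew(q,s,list(range(184,202))+list(range(357,374)),K(150),K(164));a=(L-lm)@bx*1e3;b=(L-lm)@by*1e3;f=np.polyfit(b,a,1);print('line',len(L),f,'yaw',np.degrees(f[0]),'b',b.min(),b.max(),'res',np.std(a-np.polyval(f,b)))
E=edge(q,s,list(range(210,244))+list(range(312,350)),K(150),K(170),.012,1);a=(E-lm)@bx*1e3;b=(E-lm)@by*1e3;g=np.polyfit(b,a,1);print('bar lower far edge',len(E),g,'gap mid',np.polyval(g,1)-np.polyval(f,1),'L',np.polyval(g,76)-np.polyval(f,76),'R',np.polyval(g,-74)-np.polyval(f,-74))
dots('wrist',st=s,p=q)
cv2.imwrite('pics/w22.png',cv2.resize(q['img'][110:175,170:390],None,fx=3.5,fy=3.5,interpolation=cv2.INTER_CUBIC)[:,:,::-1])
```

```text
line 35 [0.0021 0.5051] yaw 0.11921075020441405 b -102.98808948062076 105.85641833552316 res 0.07402987327261286
bar lower far edge 72 [-0.0112  3.0956] gap mid 2.5772125792304736 L 1.5789859708545484 R 3.575439187606399
wrist dots a,b,n [(np.float64(-18.8), np.float64(56.5), np.float64(77.0)), (np.float64(-18.8), np.float64(-53.7), np.float64(82.0))]
  centre a -18.8 b 1.4 spacing 110.2 far edge a -0.8 yaw(left fwd) -0.03 deg
```

```bash
sleep 1
```

```text
(no output)
```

View pics/w22.png

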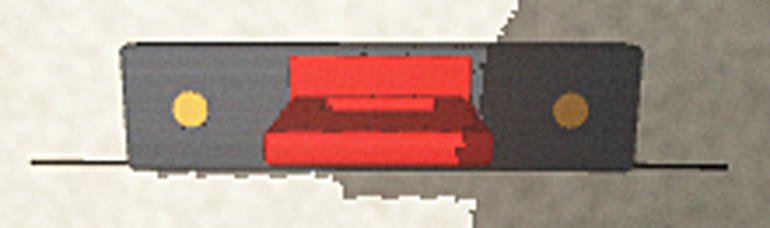

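Run:
```python
from meas import *
s=r.observe();q=eyes.get_image('wrist')
K=lambda v:(lambda c:v)
L=linew(q,s,list(range(184,202))+list(range(357,374)),K(150),K(164));a=(L-lm)@bx*1e3;b=(L-lm)@by*1e3;f=np.polyfit(b,a,1)
for z in(.034,.012):
    E=edge(q,s,list(range(210,244))+list(range(312,350)),K(150),K(170),z,1);a=(E-lm)@bx*1e3;b=(E-lm)@by*1e3
    for k in(b>0,b<0): print(z,'far edge',k.sum(),np.median(a[k]).round(2),'gap',np.median(a[k]-np.polyval(f,b[k])).round(2))
    E=edge(q,s,list(range(210,244))+list(range(316,350)),K(115),K(132),z,-1);a=(E-lm)@bx*1e3;b=(E-lm)@by*1e3
    for k in(b>0,b<0): print(z,'near edge',k.sum(),np.median(a[k]).round(2),'gap-36',np.median(a[k]-np.polyval(f,b[k])+36).round(2))
```

```text
0.034 far edge 38 -1.04 gap -1.54
0.034 far edge 34 0.36 gap 0.02
0.034 near edge 34 -37.81 gap-36 -2.31
0.034 near edge 34 -37.75 gap-36 -2.07
0.012 far edge 38 2.49 gap 1.98
0.012 far edge 34 3.99 gap 3.66
0.012 near edge 34 -36.91 gap-36 -1.41
0.012 near edge 34 -36.84 gap-36 -1.15
```

Run:
```python
from yaw import *
from pz import *
t,Rt,f=pose(20,18.7,.04,.13,near=-.037,b=.007);print(t)
plan(t,8,Rt=Rt)
```

```text
[np.float64(0.5100448373533248), np.float64(-0.21064976213552933), np.float64(0.154212503307989)]
[0.19 0.49 0.03] [-0.05  0.28 -0.3 ]
[0.17 0.5  0.04] [-0.05  0.28 -0.3 ]
[0.14 0.51 0.05] [-0.05  0.28 -0.3 ]
[0.12 0.51 0.06] [-0.05  0.28 -0.3 ]
[0.1  0.52 0.06] [-0.05  0.28 -0.3 ]
[0.07 0.52 0.07] [-0.05  0.28 -0.3 ]
[0.05 0.52 0.08] [-0.05  0.28 -0.3 ]
[0.02 0.52 0.08] [-0.05  0.28 -0.3 ]
```

>>> {"method": "servo_tool", "body": {"targets": [1,0.05,0.49,0.03,-0.05,0.28,-0.3,1,0.1,0.5,0.04,-0.05,0.28,-0.3,1,0.14,0.51,0.05,-0.05,0.28,-0.3,1,0.12,0.51,0.06,-0.05,0.28,-0.3,1,0.1,0.52,0.06,-0.05,0.28,-0.3]}}

```text
time_s: 33.58
ee_pos: [0.553, -0.2207, 0.1786]
orientation: [-0.522, 0.564, -0.535, -0.35]
ft_force: [0.4, -0.2, -0.1]
grip_width: 0.003
```

>>> {"method": "servo_tool", "body": {"targets": [1,0.07,0.52,0.07,-0.05,0.28,-0.3,1,0.05,0.52,0.08,-0.05,0.28,-0.3,1,0.02,0.52,0.08,-0.05,0.28,-0.3,1,0,0,0,0,0,0]}}

```text
time_s: 34.08
ee_pos: [0.5098, -0.2088, 0.1606]
orientation: [-0.504, 0.622, -0.525, -0.291]
ft_force: [0.5, 0.9, 0.9]
grip_width: 0.0
```

Run:
```python
from tips import *
tips();go(20,18.7,.03,.04,near=-.037,b=.007);go(20,18.7,.03,.0,near=-.037,b=.007)
```

```text
t 34.075 ee [ 0.5098 -0.2088  0.1606] q [-0.19  0.41  0.34  2.21  0.79  0.29  0.81] F [0.5 0.9 0.9]
fwd lean 20.0 right lean 17.6 jaw fwd comp deg -0.4
corner y-1 z-1 a -77.5 b -3.6 h 156.8
corner y-1 z+1 a -77.7 b 23.8 h 147.4
corner y+1 z-1 a -98.2 b -6.2 h 149.7
corner y+1 z+1 a -98.4 b 21.2 h 140.3
[ 0.5199 -0.2125  0.0642] 1.0
shift units [2.998 0.706 0.98 ] turn units [ 0.053 -0.005 -0.001]
[ 0.5199 -0.2125  0.0242] 1.0
shift units [4.184 1.135 1.411] turn units [ 0.053 -0.005 -0.001]
```

>>> {"method": "servo_tool", "body": {"targets": [1,0.6,0.14,0.2,0.05,0.03,0,1,0.6,0.14,0.2,0,0,0,1,0.6,0.14,0.2,0,0,0,1,0.6,0.14,0.2,0,0,0,1,0.6,0.14,0.18,0,0,0]}}

```text
time_s: 34.7
ee_pos: [0.5219, -0.2156, 0.0672]
orientation: [-0.506, 0.62, -0.528, -0.285]
ft_force: [-0.4, 0.0, -0.3]
grip_width: -0.001
```

Run:
```python
from tips import *
tips();go(20,18.7,.02,.0,near=-.037,b=.007)
```

```text
t 34.7 ee [ 0.5219 -0.2156  0.0672] q [-0.14  0.64  0.3   2.22  1.69  0.18 -0.15] F [-0.4  0.  -0.3]
fwd lean 20.1 right lean 17.9 jaw fwd comp deg 0.4
corner y-1 z-1 a -64.5 b -8.2 h 63.5
corner y-1 z+1 a -64.3 b 19.2 h 54.1
corner y+1 z-1 a -85.2 b -10.5 h 56.3
corner y+1 z+1 a -85.0 b 16.9 h 46.9
[ 0.5297 -0.2143  0.0242] 1.0
shift units [1.329 0.226 0.549] turn units [-0.035 -0.043  0.007]
```

>>> {"method": "servo_tool", "body": {"targets": [1,0.44,0.08,0.18,-0.04,-0.04,0,1,0.44,0.08,0.18,0,0,0,1,0.44,0.07,0.18,0,0,0,1,0,0,0,0,0,0]}}

```text
time_s: 35.2
ee_pos: [0.5286, -0.2147, 0.0243]
orientation: [-0.506, 0.62, -0.526, -0.289]
ft_force: [-0.6, -0.0, 0.7]
grip_width: -0.002
```

Run:
```python
from tips import *
from dots import dots
tips();dots();mv(10,0);mv(1,0)
```

```text
t 35.2 ee [ 0.5286 -0.2147  0.0243] q [ 0.    0.71  0.11  2.2   1.9   0.29 -0.34] F [-0.6 -0.   0.7]
fwd lean 20.0 right lean 17.6 jaw fwd comp deg -0.0
corner y-1 z-1 a -58.1 b -6.1 h 20.5
corner y-1 z+1 a -58.1 b 21.4 h 11.2
corner y+1 z-1 a -78.7 b -8.5 h 13.4
corner y+1 z+1 a -78.7 b 19.0 h 4.1
top dots a,b,n [(np.float64(-19.2), np.float64(56.2), np.float64(15.0)), (np.float64(-18.8), np.float64(-53.8), np.float64(16.0))]
  centre a -19.0 b 1.2 spacing 110.0 far edge a -1.0 yaw(left fwd) -0.21 deg
move 10 0 0 -> [ 0.114 -0.313 -0.   ]
move 1 0 0 -> [ 0.011 -0.031 -0.   ]
```

>>> {"method": "servo_tool", "body": {"targets": [1,0.1,-0.212,0.006,0,0,0,1,0.08,-0.22,0,0,0,0,1,0.08,-0.22,0,0,0,0,1,0.017,-0.047,0,0,0,0,1,0,0,0,0,0,0]}}

```text
time_s: 35.88
ee_pos: [0.5505, -0.2181, 0.0239]
orientation: [-0.505, 0.62, -0.526, -0.289]
ft_force: [0.0, 0.7, 0.3]
grip_width: 0.001
```

Run:
```python
from tips import *
from dots import dots
tips();dots();dots('scene')
```

```text
t 35.875 ee [ 0.5505 -0.2181  0.0239] q [-0.04  0.73  0.17  2.15  1.81  0.24 -0.26] F [0.  0.7 0.3]
fwd lean 20.0 right lean 17.6 jaw fwd comp deg -0.1
corner y-1 z-1 a -35.8 b -5.4 h 20.1
corner y-1 z+1 a -35.9 b 22.1 h 10.8
corner y+1 z-1 a -56.5 b -7.8 h 13.0
corner y+1 z+1 a -56.6 b 19.6 h 3.7
top dots a,b,n [(np.float64(-18.9), np.float64(56.4), np.float64(16.0)), (np.float64(-18.8), np.float64(-53.7), np.float64(15.0))]
  centre a -18.8 b 1.3 spacing 110.1 far edge a -0.8 yaw(left fwd) -0.05 deg
scene dots a,b,n [(np.float64(-20.4), np.float64(-54.7), np.float64(22.0))]
```

Just touching. One small nudge of about 0.6 mm, then off.

>>> {"method": "servo_tool", "body": {"targets": [1,0.007,-0.019,0,0,0,0,1,0,0,0,0,0,0]}}

```text
time_s: 36.22
ee_pos: [0.5509, -0.2184, 0.0239]
orientation: [-0.505, 0.62, -0.526, -0.289]
ft_force: [-1.0, 0.7, -0.1]
grip_width: -0.001
```

Run:
```python
from tips import *
from dots import dots
tips();dots();dots('scene')
```

```text
t 36.225 ee [ 0.5509 -0.2184  0.0239] q [-0.04  0.73  0.18  2.15  1.81  0.24 -0.26] F [-1.   0.7 -0.1]
fwd lean 20.0 right lean 17.6 jaw fwd comp deg -0.1
corner y-1 z-1 a -35.4 b -5.6 h 20.1
corner y-1 z+1 a -35.4 b 21.8 h 10.8
corner y+1 z-1 a -56.0 b -8.1 h 13.0
corner y+1 z+1 a -56.1 b 19.4 h 3.7
top dots a,b,n [(np.float64(-18.9), np.float64(56.4), np.float64(16.0)), (np.float64(-18.8), np.float64(-53.7), np.float64(16.0))]
  centre a -18.8 b 1.4 spacing 110.2 far edge a -0.8 yaw(left fwd) -0.04 deg
scene dots a,b,n [(np.float64(-20.4), np.float64(-54.7), np.float64(20.0))]
```

>>> {"method": "servo_tool", "body": {"targets": [1,0.008,-0.022,0,0,0,0,1,0,0,0,0,0,0]}}

```text
time_s: 36.58
ee_pos: [0.5517, -0.2185, 0.0239]
orientation: [-0.505, 0.62, -0.526, -0.289]
ft_force: [-2.8, 0.4, -0.0]
grip_width: -0.001
```

Run:
```python
from tips import *
from dots import dots
tips();dots();dots('scene')
```

```text
t 36.575 ee [ 0.5517 -0.2185  0.0239] q [-0.04  0.73  0.18  2.15  1.8   0.23 -0.26] F [-2.8  0.4 -0. ]
fwd lean 20.0 right lean 17.6 jaw fwd comp deg -0.1
corner y-1 z-1 a -34.6 b -5.6 h 20.1
corner y-1 z+1 a -34.7 b 21.9 h 10.8
corner y+1 z-1 a -55.3 b -8.0 h 13.0
corner y+1 z+1 a -55.3 b 19.4 h 3.7
top dots a,b,n [(np.float64(-18.3), np.float64(56.1), np.float64(17.0)), (np.float64(-18.2), np.float64(-53.8), np.float64(16.0))]
  centre a -18.3 b 1.1 spacing 109.9 far edge a -0.3 yaw(left fwd) -0.04 deg
scene dots a,b,n [(np.float64(-19.8), np.float64(-54.7), np.float64(22.0))]
```

>>> {"method": "servo_tool", "body": {"targets": [1,-0.2,0.5,0,0,0,0,1,-0.5,0.6,-0.15,0,0,0,1,-0.9,0,-0.3,0,0,0,1,-0.9,0,-0.3,0,0,0,1,-0.9,0,-0.3,0,0,0]}}

```text
time_s: 37.3
ee_pos: [0.488, -0.2093, 0.1117]
orientation: [-0.505, 0.621, -0.526, -0.289]
ft_force: [0.6, -0.6, 0.3]
grip_width: 0.001
```

>>> {"method": "servo_tool", "body": {"targets": [1,-0.9,0,-0.3,0,0,0,1,0,0,0,0,0,0,1,0,0,0,0,0,0]}}

```text
time_s: 37.67
ee_pos: [0.4791, -0.2081, 0.1375]
orientation: [-0.505, 0.621, -0.526, -0.288]
ft_force: [-0.2, 0.2, -0.9]
grip_width: 0.005
```

Run:
```python
from dots import *
s=r.observe();print(s['time_s'],s['ee_pos'],s['joint_velocities']);dots();dots('scene')
q=eyes.get_image('wrist');save(q,'w30.png');dots('wrist',st=s,p=q)
p=eyes.get_image('scene');save(p,'s30.png')
p,out,li,av,bv,h=top_meas('top','z');print(rob(li))
```

```text
37.675 [ 0.4791 -0.2081  0.1375] [ 0.0009  0.0184  0.0025  0.0012 -0.0013 -0.0004  0.0048]
top dots a,b,n [(np.float64(-18.3), np.float64(56.2), np.float64(17.0)), (np.float64(-18.1), np.float64(-53.8), np.float64(16.0))]
  centre a -18.2 b 1.2 spacing 110.0 far edge a -0.2 yaw(left fwd) -0.08 deg
scene dots a,b,n [(np.float64(-19.9), np.float64(55.1), np.float64(16.0)), (np.float64(-19.7), np.float64(-54.7), np.float64(22.0))]
  centre a -19.8 b 0.2 spacing 109.8 far edge a -1.8 yaw(left fwd) -0.08 deg
wrist dots a,b,n [(np.float64(-16.0), np.float64(56.4), np.float64(68.0)), (np.float64(-16.3), np.float64(-54.1), np.float64(54.0))]
  centre a -16.2 b 1.1 spacing 110.6 far edge a 1.8 yaw(left fwd) 0.11 deg
(array([ 0.0008, -0.0482]), 167)
```

```bash
sleep 1
```

```text
(no output)
```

View pics/s30.png

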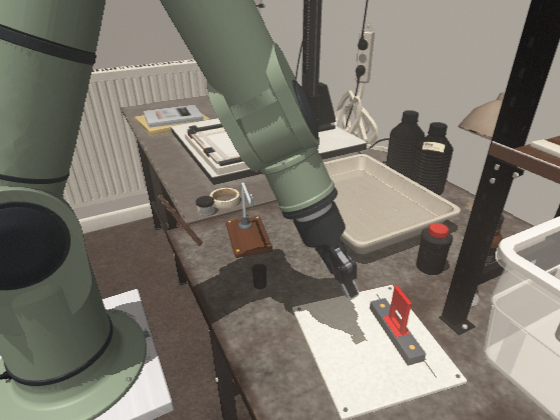

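View pics/z_top_12.png

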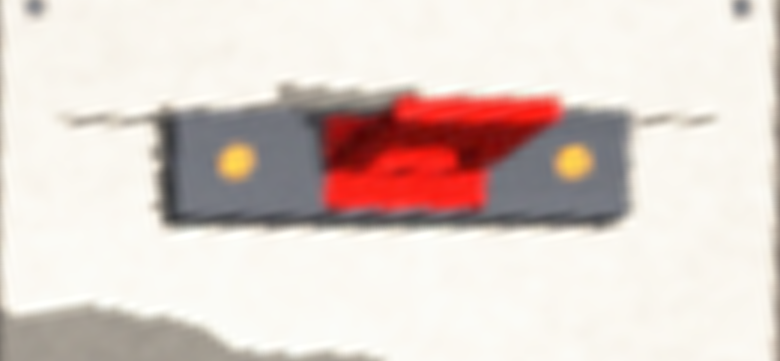

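Run:
```python
from dots import *
s=r.observe();q=eyes.get_image('wrist');Mi=np.linalg.inv(c2w(q,s))
g=q['img'].min(-1).astype(np.float32);res=[]
for b in list(np.arange(-107,-82,1.))+list(np.arange(84,107,1.)):
    av=np.arange(-6,8,.2);W=np.array([[*(lm+bx*a/1e3+by*b/1e3),.012] for a in av]);c=W@Mi[:3,:3].T+Mi[:3,3]
    u=(q['fx']*c[:,0]/-c[:,2]+q['cx']).astype(np.float32);v=(q['fy']*c[:,1]/c[:,2]+q['cy']).astype(np.float32)
    col=cv2.remap(g,u.reshape(1,-1),v.reshape(1,-1),cv2.INTER_LINEAR).ravel();d=np.median(col)-col
    if d.max()>30: w=(d-.4*d.max()).clip(0);res.append((b,(w*av).sum()/w.sum()))
res=np.array(res);print(len(res),[np.median(res[k,1]).round(2) for k in(res[:,0]<0,res[:,0]>0) if k.any()])
dots('wrist',st=s,p=q)
# bystanders, before/after positions
p=eyes.get_image('top')
for l in['film_can','dark_can','lens_jar','hanger']:
    for a in nets.mark_of(p,l)[:1]: print(l,a['point'],a['score'])
```

```text
46 [np.float64(0.44), np.float64(0.79)]
wrist dots a,b,n [(np.float64(-17.2), np.float64(56.3), np.float64(71.0)), (np.float64(-17.4), np.float64(-54.1), np.float64(52.0))]
  centre a -17.3 b 1.1 spacing 110.4 far edge a 0.7 yaw(left fwd) 0.12 deg
film_can [294.1, 187.0] 0.52
dark_can [284.2, 253.4] 0.71
lens_jar [147.9, 261.9] 0.92
hanger [207.4, 234.5] 0.91
```

Run:
```python
from h import *
print(workorder.job_done(), r.observe()['time_s'])
```

```text
the job is handed in; nothing more can be done
the job is handed in; nothing more can be done
```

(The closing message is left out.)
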